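Clear the pantry box lid and refill the box with walnuts

TASK

Put the walnuts away: first clear whatever utensils lie on the shut lid of the grey pantry box, laying them flat on the cork mat, and only then swing the lid wide open. Tip the walnuts out of the pink lunchbox tier into the box so that every one ends up inside, set the empty tier back down upright on the bare worktop and close the lid fully. Leave the snack cup, the mug and the jar where they are, and let go of everything.

Things in the scene. Friction and masses are not known exactly. Their poses are not given: they have to be found in the camera images.
- box: Grey open-topped pantry box fixed to the worktop, 200 mm (its x) by 240 mm (its y) by 100 mm high, walls 5 mm, closed by a grey flap lid. Origin: centre of its underside; z up.
- lid (a joint): Angle of the box's grey flap lid: 0 shut, 1.75 rad fully open (just past upright). Hinge along the box's y on its far (+x) top edge; it is stiff, the lid stays where it is left (about 3 N at the tab). Plate 204 x 244 mm, 8 mm thick, its top 108 mm above the worktop when shut; open, it stands to about 300 mm.
- lid_tab (a point): Grip point on the lid's upright grip tab, which stands on the lid in the middle of its near (-x) edge: tab 12 mm thick along the box's y, 28 mm wide along x, 45 mm tall; the point is 30 mm above the lid plate and 7 mm below the tab's top, 185 mm from the hinge line. It moves with the lid.
- lid_hinge (a point): Middle of the lid's hinge line, 100 mm above the worktop; axis along the box's y.
- mat: Flat cork mat fixed on the worktop, 240 mm (its x) by 200 mm (its y), 4 mm thick, to one side of the box. Origin: centre of its underside.
- tier: Loose pink lunchbox tier, an open tray of 180 mm (x) by 108 mm (y), 0.22 kg, side walls 46 mm high, carry handle bridging its middle. Its +x end is a pouring lip: no end wall, the 4 mm floor ramps up 18 degrees from x = 50 mm to the lip at x = 97 mm, 20 mm high. Back wall at x = -80 mm. Origin: underside, below the handle; z up.
- tier_handle (a point): Middle of the tier's handle bar: 16 mm square section, 120 mm long along the tier's y, 112 mm above its underside.
- walnut0: Loose walnut in its shell, a ball of 40 mm diameter, 20 g, at first lying in the lunchbox tier (three to six walnuts are there; absent ones read None). Origin: its centre.
- walnut1: Loose walnut in its shell, a ball of 40 mm diameter, 20 g, at first lying in the lunchbox tier (three to six walnuts are there; absent ones read None). Origin: its centre.
- walnut2: Loose walnut in its shell, a ball of 40 mm diameter, 20 g, at first lying in the lunchbox tier (three to six walnuts are there; absent ones read None). Origin: its centre.
- walnut3: Loose walnut in its shell, a ball of 40 mm diameter, 20 g, at first lying in the lunchbox tier (three to six walnuts are there; absent ones read None). Origin: its centre.
- walnut4: Loose walnut in its shell, a ball of 40 mm diameter, 20 g, at first lying in the lunchbox tier (three to six walnuts are there; absent ones read None). Origin: its centre.
- walnut5: Loose walnut in its shell, a ball of 40 mm diameter, 20 g, at first lying in the lunchbox tier (three to six walnuts are there; absent ones read None). Origin: its centre.
- fork: Loose steel fork, lying along its x: 190 mm long, handle 13 mm wide and 7 mm thick from x = -92 to +22 mm, head 25 mm wide to x = +98 mm. Origin: on the underside, in the handle near the centre of mass. May be absent (None).
- chopsticks: Loose bamboo chopstick pair, the two sticks side by side and banded into one piece: 210 mm long along its x, 17 mm wide, 8 mm thick. Origin: middle of the underside. May be absent (None).
- paddle: Loose dark wooden rice paddle along its x: 177 mm long, handle 20 mm wide and 10 mm thick from x = -95 to +20 mm, blade 50 mm wide from x = +18 to +82 mm. Origin: on the underside, in the handle near the centre of mass. May be absent (None).
- snack_cup: Bystander: orange plastic snack cup with flap lid, 78 mm diameter, 103 mm high. Origin: centre of its underside.
- mug: Bystander: white mug, 80 mm diameter, 90 mm high. Origin: centre of its underside.
- jar: Bystander: amber glass jar, 64 mm diameter, 100 mm high. Origin: centre of its underside.
Not all that is in view belongs to the job. Leave any purple or yellow look-alike of the fork alone.

How it is judged:
By the outcome, as a careful person would: the job done as asked, in the order asked, and still so for the second after the job is handed in, with the robot touching nothing.
Of fork, chopsticks, paddle only 2 to 3 are there at a start; the rules pass over those that are not, and their reading is None.
Of walnut0, walnut1, walnut2, walnut3, walnut4, walnut5 only 3 to 6 are there at a start; the rules pass over those that are not, and their reading is None.
At some moment in a run one of fork, chopsticks, paddle may be knocked a few centimetres aside while the robot is not near it.
It also fails if it takes over 208 s, if anything falls off the work surface, if the arm or the gripper's body presses on something with over 40 N, if the wrist force passes 120 N, or if a joint passes its speed limit or range.

ROBOT

A 6-joint arm with a two-finger parallel gripper is mounted at the origin on the work surface. World frame = base frame: x ahead of the robot, y to its left, z up, the work surface at z = 0. Lengths are in m, angles in degrees, forces in N, time in s.
With the tool pointing down it reaches from about 0.375 to 0.9 m from the base axis. Payload 3.1 kg.
Tool frame: the origin (TCP) lies at the centre of the arm's flange, where the gripper is bolted on; the fingertips stand 182 mm ahead of it and the grasp point (between the pads) lies bot.grip_point_offset ahead of it (bot.grip_point_offset is the distance from the TCP to the grasp point, in m); x points along the fingers, z is the direction in which the jaws open and shut, and the axes are right-handed (so a half turn about x gives the same grasp; the last joint's range is limited). The gripper opens to 87 mm and grips with 3 to 60 N. Pads are 19 mm wide; open, the fingers measure 117 mm over their backs; the gripper's body (75 mm by 190 mm) begins 51 mm behind the grasp point.
Start: joints at [-77.779, 30.224, 82.088, -0, 67.689, -10.227], TCP at [0.239, -0.578, 0.405] pointing down, gripper open.
Joint ranges: [-176.69, 176.69], [-43.24, 126.21], [12.49, 139.97], [-82, 262], [0, 151.66], [-163.58, 163.58]. Speed limits (degrees/s): [159.86, 159.86, 180, 180, 180, 180].

INTERFACE

Orientations are given as a 3x3 rotation matrix whose columns are the frame's x, y, z axes.
In Python, from rig import bot gives the robot as it stands.
- The arm moves only by the tool step_arm, never from a script. Its argument "motion" is a list that holds one entry, the list of rows, each a list of 7 numbers: the turn, a rotation vector about the world's x, y, z in degrees, then the shift along the world's x, y, z in mm, then the finger opening in mm, from 0 to 87. A call has 1 to 12 rows; each row is the pose to reach, as a shift and turn from the pose commanded when the call began; what a row does not reach only later rows make up. A row lasts 1/12 s, in which the tool goes at most 41.7 mm and 7.16 degrees, less where a joint would pass 70% of its speed; a pose out of reach is approached as far as the arm can. A call with a gripper value outside its range is refused whole. The fingers move at their own pace and stop on an object; the grip force is fixed at half the most. Time passes only in rows, so rows that repeat a pose let the fingers close. It gives the time, the measured TCP pose, the force and the opening at its end, in the units of the state.
- bot.read_state(): the state, without advancing time (a new reading comes with each control period).
- bot.capture(name): name is "scene" or "side" or "wrist"; returns a dict with "frame" (420x560x3 uint8, red, green, blue), "range_z" (420x560 float32, m along the optical axis (not along the pixel's ray), 0 where there is no reading), "fx", "fy", "cx", "cy" (pixels), "cam_to_world" (4x4, takes a point from camera to world coordinates). Camera axes: x right, y down, z forward; pixel columns grow to the right and rows downward; lengths in m; the calibration is good to about 2 mm. A picture is of the moment at which its call begins.
- bot.hand_in(): hands the job in, once; it reports no verdict.
The state is a dict: "time_s": time; "joint_positions": joint angles; "qvel": joint speeds; "tau": joint torques, N m; "position": TCP position; "tcp_rot": TCP orientation; "force": force on the tool from outside, world axes, zero at the start; "moment": the same for the moment, N m; "opening": opening from 0.0 (shut) to 1.0 (fully open).
Only numpy, scipy, OpenCV 4.12 (cv2) and the standard library are available. Lean on these libraries where they do the work, as an engineer would, in place of code of your own. Each camera call takes 0.05 s, during which the arm holds its last target.

## Working session

There is one attempt and no reset: what is moved stays moved. The work goes in short steps, Python scripts to look and compute and a tool call to move; the robot and the scene stay as the last step left them, time stands still between calls to the robot, and variables do not carry over. Pictures are saved under pics/ and viewed, and the job is handed in when it is done.

Besides the shell and the picture viewer there is one more tool, called after ">>>" as a command line: name --argument value ..., lists and objects as JSON in quotes. step_arm: Moves the arm, as the interface text tells. Its arguments: {"type":"object","properties":{"motion":{"type":"array"}},"required":["motion"]}

```bash
mkdir -p pics; ls; cat > h.py <<'E'
import numpy as np, cv2
from rig import bot
def cap(n,fn=None):
    c=bot.capture(n)
    if fn: cv2.imwrite('pics/'+fn,cv2.cvtColor(c['frame'],cv2.COLOR_RGB2BGR))
    return c
def pts(c):
    z=c['range_z'];h,w=z.shape
    u,v=np.meshgrid(np.arange(w),np.arange(h))
    P=np.stack([(u-c['cx'])/c['fx']*z,(v-c['cy'])/c['fy']*z,z,np.ones_like(z)],-1)
    W=P@np.array(c['cam_to_world']).T
    W=W[...,:3]; W[z==0]=np.nan
    return W
E
python3 - <<'E'
from h import *
s=bot.read_state();print(s,bot.grip_point_offset)
for n in ['scene','side','wrist']:
    c=cap(n,n+'0.png');np.savez('/tmp/'+n+'0.npz',**c);print(n,np.array(c['cam_to_world']).round(3).tolist(),c['fx'])
E
```

```text
pics
{'time_s': 0.0, 'joint_positions': array([-7.77797139e+01,  3.02783987e+01,  8.21565165e+01, -1.24031088e-03,
        6.76884681e+01, -1.02265602e+01]), 'qvel': array([-0.04643622,  0.16067562,  0.06042649, -0.04587242,  0.00915617,
       -0.02273608]), 'tau': array([-2.48244878e-04, -4.40042567e+01, -1.76591080e+01,  6.31564250e-02,
        5.84087369e-02, -1.63072286e-04]), 'position': array([ 0.23859961, -0.57729088,  0.40377657]), 'tcp_rot': array([[-4.75393876e-04,  9.24231093e-01,  3.81833289e-01],
       [ 2.10040781e-03,  3.81833413e-01, -9.24228777e-01],
       [-9.99997681e-01,  3.62632923e-04, -2.12278348e-03]]), 'force': array([ 0.22873465,  0.18579098, -0.74457048]), 'moment': array([-0.00423084,  0.01055902,  0.00285603]), 'opening': 0.9978235922908739} 0.1635
scene [[0.517, 0.506, -0.691, 1.208], [0.856, -0.315, 0.41, -0.421], [-0.011, -0.803, -0.596, 0.708], [0.0, 0.0, 0.0, 1.0]] 421.3425428129182
side [[-0.996, -0.066, 0.054, 0.431], [-0.085, 0.78, -0.619, 0.634], [-0.002, -0.622, -0.783, 0.94], [0.0, 0.0, 0.0, 1.0]] 380.69277427710165
wrist [[0.382, -0.884, -0.271, 0.314], [-0.924, -0.366, -0.109, -0.547], [-0.003, 0.292, -0.956, 0.384], [0.0, 0.0, 0.0, 1.0]] 311.4769736130934
```

View pics/scene0.png

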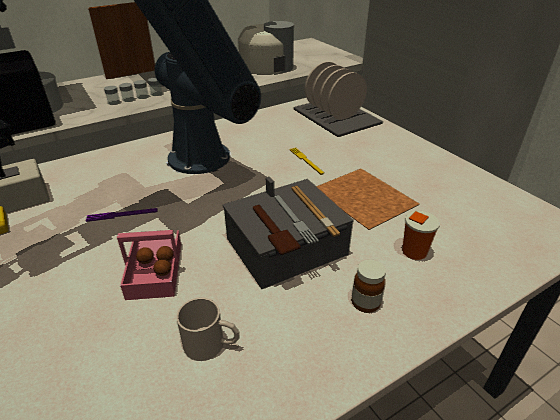

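View pics/side0.png

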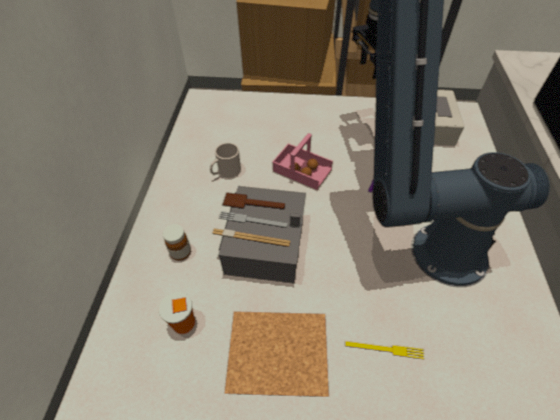

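View pics/wrist0.png

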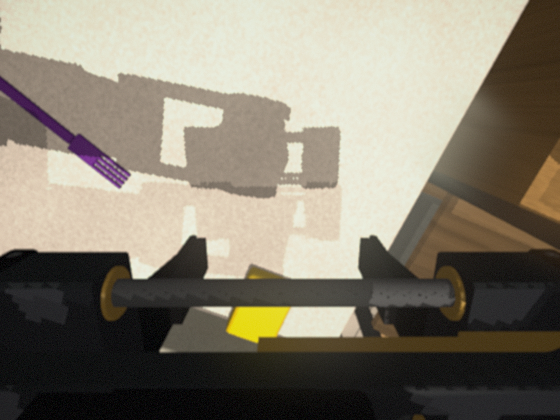

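The scene view shows the paddle (270,230), fork (295,215) and chopsticks (317,208) on the shut lid, with the tab at (270,186). The tier is at (152,262) with its lip end to be determined, and the mat is at (365,197). Next I'll measure them.

```bash
cat > m0.py <<'E'
from h import *
def rect(P):
    r=cv2.minAreaRect(P[:,:2].astype(np.float32)*1000); b=cv2.boxPoints(r); return np.round(r[0],1),np.round(r[1],1),b.round(0).tolist()
for n in ['scene','side']:
    c=dict(np.load(f'/tmp/{n}0.npz')); W=pts(c); f=c['frame']; hsv=cv2.cvtColor(f,cv2.COLOR_RGB2HSV).astype(int)
    H,S,V=hsv[...,0],hsv[...,1],hsv[...,2]
    X,Y,Z=W[...,0],W[...,1],W[...,2]
    reg=(X>0.3)&(X<0.95)&(Y>-0.5)&(Y<0.6)
    print(n)
    def comp(m,name,mn=30):
        k,l,st,ce=cv2.connectedComponentsWithStats(m.astype(np.uint8))
        for i in range(1,k):
            if st[i,4]>=mn:
                P=W[l==i]; print(name,st[i,4],ce[i].round(0),'z',np.nanpercentile(P[:,2],[2,50,98]).round(3),*rect(P))
    grey=(S<60)
    comp(reg&(Z>0.1)&(Z<0.125)&(V<110)&(X<0.8)&grey,'lidplate')
    comp(reg&(Z>0.1)&(Z<0.125)&(X<0.8)&~((S<60)&(V<110)),'onlid')
    comp(reg&(Z>0.125)&(Z<0.17)&grey&(V<110)&(abs(X-.52)<.15),'tab',10)
    comp(reg&(Z<0.012)&(Z>-0.01)&(H<20)&(S>120),'mat',500)
    comp(reg&((H>160)|(H<3))&(S>60)&(V>70)&(Y<-0.08),'tier')
    comp(reg&((H>160)|(H<3))&(S>60)&(V>70)&(Y<-0.08)&(Z>0.095),'handle')
    comp(reg&(Z>0.04)&(Z<0.13)&(X>0.5),'tall',100)
E
python3 m0.py
```

```text
scene
lidplate 4266 [284. 215.] z [0.103 0.109 0.114] [547.1   9.1] [244.1 232.9] [[424.0, -107.0], [657.0, -119.0], [670.0, 125.0], [437.0, 137.0]]
onlid 504 [316. 211.] z [0.108 0.116 0.119] [561.8  73.8] [ 29.6 219.6] [[451.0, 71.0], [669.0, 47.0], [673.0, 76.0], [454.0, 100.0]]
onlid 134 [287. 208.] z [0.113 0.116 0.118] [528.9  14.4] [ 11.7 110.8] [[473.0, 15.0], [583.0, 2.0], [585.0, 14.0], [474.0, 26.0]]
onlid 814 [277. 233.] z [0.109 0.118 0.12 ] [568.3 -48.9] [ 55.5 188.8] [[472.0, -71.0], [661.0, -82.0], [664.0, -27.0], [476.0, -16.0]]
onlid 150 [419. 217.] z [0.1   0.103 0.105] [708.4 270.3] [35.1 42.1] [[685.0, 285.0], [698.0, 245.0], [731.0, 255.0], [719.0, 296.0]]
onlid 152 [304. 230.] z [0.11  0.115 0.117] [621.3   4.7] [25.2 80.2] [[580.0, -4.0], [660.0, -12.0], [663.0, 13.0], [583.0, 21.0]]
onlid 524 [145. 236.] z [0.104 0.119 0.123] [ 452.6 -302.6] [119.9  20.2] [[417.0, -352.0], [435.0, -361.0], [488.0, -253.0], [470.0, -244.0]]
onlid 256 [371. 268.] z [0.1   0.101 0.103] [776.7  60. ] [55.  45.8] [[754.0, 33.0], [799.0, 32.0], [800.0, 87.0], [754.0, 88.0]]
tab 90 
[... 2597 characters left out ...]
 -203.0]]
handle 169 [299. 147.] z [0.098 0.118 0.123] [ 452.7 -298.9] [119.3  16.3] [[420.0, -349.0], [434.0, -356.0], [486.0, -249.0], [471.0, -242.0]]
tall 582 [226. 156.] z [0.041 0.07  0.092] [ 696.8 -269. ] [108.9  79.2] [[646.0, -314.0], [724.0, -331.0], [747.0, -224.0], [670.0, -207.0]]
tall 4501 [249. 229.] z [0.05  0.108 0.119] [583.3   8.8] [249.2 169.5] [[497.0, -115.0], [666.0, -117.0], [670.0, 132.0], [500.0, 135.0]]
tall 600 [175. 239.] z [0.042 0.092 0.102] [778.5  63.7] [60.3 60.6] [[741.0, 43.0], [799.0, 26.0], [816.0, 84.0], [758.0, 101.0]]
tall 1007 [176. 310.] z [0.047 0.097 0.104] [717.8 270.9] [76.8 76.5] [[666.0, 254.0], [735.0, 219.0], [769.0, 288.0], [701.0, 322.0]]
```

```bash
cat >> h.py <<'E'
from scipy.spatial.transform import Rotation as Ro
def Rt(jaw,tilt=0,tdir=0):
    """tool down, jaw azimuth deg; then tilt: rotate by tilt deg about horizontal axis azimuth tdir"""
    a=np.radians(jaw); x=np.array([0,0,-1.]); z=np.array([np.cos(a),np.sin(a),0]); y=np.cross(z,x)
    R=np.stack([x,y,z],1)
    t=np.radians(tdir)
    return Ro.from_rotvec(np.radians(tilt)*np.array([np.cos(t),np.sin(t),0])).as_matrix()@R
def delta(grip,R):
    s=bot.read_state(); R0=np.array(s['tcp_rot']); p=np.array(s['position'])
    tgt=np.array(grip)-R[:,0]*bot.grip_point_offset
    rv=np.degrees(Ro.from_matrix(R@R0.T).as_rotvec())
    print('turn',rv.round(1),'shift mm',((tgt-p)*1000).round(1),'now grip',((p+R0[:,0]*bot.grip_point_offset)*1000).round(1),'J',np.round(s['joint_positions'],0),'F',np.round(s['force'],1),'op',round(s['opening']*87,1),'t',round(s['time_s'],1))
E
python3 - <<'E'
from h import *
delta([.562,.0745,.24],Rt(-96.3))
E
```

```text
turn [ -0.1   0.  -28.7] shift mm [ 3.234e+02  6.519e+02 -5.000e-01] now grip [ 238.6 -577.1  240.5] J [-78.  30.  82.  -0.  68. -10.] F [ 0.3 -0.2 -0.9] op 87.1 t 0.1
```

>>> step_arm --motion '[[[0,0,-2,18,36,0,87],[0,0,-4,36,72,0,87],[0,0,-6,54,108,0,87],[0,0,-8,72,144,0,80],[0,0,-10,90,180,0,70],[0,0,-12,108,216,0,60],[0,0,-14,126,252,0,50],[0,0,-16,144,288,0,45],[0,0,-18,162,324,0,45],[0,0,-20,180,360,0,45],[0,0,-22,198,396,0,45],[0,0,-24,216,432,0,45]]]'

```text
time_s: 1.15
position: [0.4551, -0.1437, 0.4047]
tcp_rot: [[-0.0, 1.0, -0.029], [0.0, -0.029, -1.0], [-1.0, -0.0, -0.0]]
force: [0.0, -0.3, 0.3]
opening: 0.527
```

```bash
python3 - <<'E'
from h import *
delta([.562,.0745,.24],Rt(-96.3))
E
```

```text
turn [-0.  -0.  -4.6] shift mm [106.9 218.2  -1.2] now grip [ 455.  -143.7  241.2] J [-31.  19. 103.   0.  58.  61.] F [ 0.  -0.3  0.3] op 45.8 t 1.1
```

>>> step_arm --motion '[[[0,0,-1,17,36,0,45],[0,0,-2,34,72,0,45],[0,0,-3,51,108,0,45],[0,0,-4,68,144,0,45],[0,0,-4.6,85,180,0,45],[0,0,-4.6,107,218,0,45],[0,0,-4.6,107,218,-30,45],[0,0,-4.6,107,218,-60,45],[0,0,-4.6,107,218,-65,45]]]'

```text
time_s: 1.9
position: [0.5599, 0.0736, 0.3353]
tcp_rot: [[-0.01, 0.994, -0.105], [0.001, -0.105, -0.994], [-1.0, -0.01, 0.0]]
force: [-1.6, -0.6, -0.4]
opening: 0.513
```

```bash
python3 - <<'E'
from h import *
delta([.562,.0745,.1285],Rt(-96.3))
cap('wrist','w1.png')
E
```

```text
turn [-0.  -0.5 -0.3] shift mm [  2.1   0.9 -43.3] now grip [558.4  73.7 171.8] J [-4. 31. 95. -0. 55. 92.] F [-1.6 -0.6 -0.4] op 44.6 t 1.9
```

View pics/w1.png

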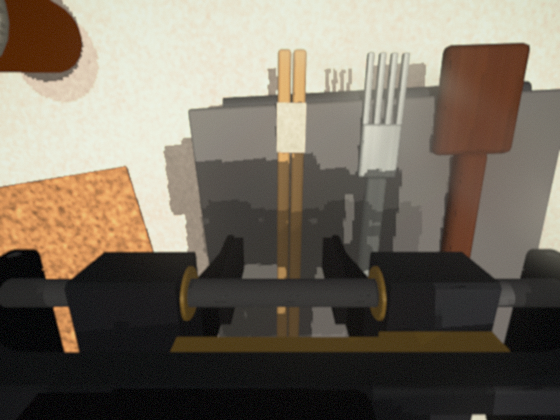

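The wrist view shows the chopsticks centred between the fingers (288,200), and the fork is clear of them. I'll descend and grip.

>>> step_arm --motion '[[[0,0,0,1,1,-15,45],[0,0,0,1,1,-30,45],[0,0,0,1,1,-43,45],[0,0,0,1,1,-43,45],[0,0,0,1,1,-43,5],[0,0,0,1,1,-43,5],[0,0,0,1,1,-43,5],[0,0,0,1,1,-43,5],[0,0,0,1,1,-43,5],[0,0,0,1,1,-43,5],[0,0,0,1,1,-35,5],[0,0,0,1,1,-20,5]]]'

```text
time_s: 2.95
position: [0.562, 0.0735, 0.3189]
tcp_rot: [[-0.004, 0.994, -0.107], [0.0, -0.107, -0.994], [-1.0, -0.004, 0.0]]
force: [0.0, 0.1, -1.0]
opening: 0.082
```

```bash
python3 - <<'E'
from h import *
a=np.radians(92.7)
tx=.470+.060*np.cos(a)-.000; ty=.323+.060*np.sin(a)
print(tx,ty)
delta([tx,ty,.20],Rt(-87.3))
cap('side','s1.png')
E
```

```text
0.4671736129574214 0.3829333924977182
turn [-0.  -0.2  8.9] shift mm [-94.8 309.5  44.6] now grip [561.3  73.5 155.4] J [-4. 32. 95.  0. 53. 92.] F [ 0.   0.1 -1. ] op 7.2 t 3.0
```

View pics/s1.png

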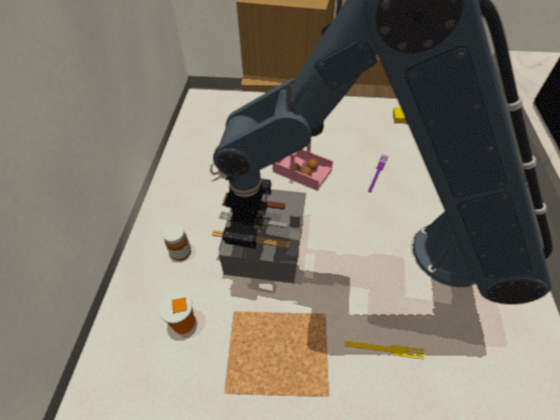

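```bash
python3 - <<'E'
from h import *
cap('wrist','w2.png')
delta([.562,.0745,.1285],Rt(-96.3))
E
```

```text
turn [ 0.   0.3 -0.2] shift mm [ -1.5   1.  -30. ] now grip [564.3  73.5 158.5] J [-4. 32. 95.  0. 53. 92.] F [ 0.8  0.3 -0.4] op 5.8 t 3.0
```

View pics/w2.png

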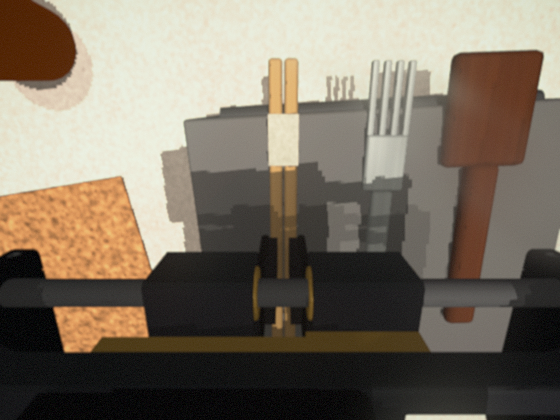

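The grip missed: the opening is 5.8 mm and the chopsticks are still on the lid (285,150). I'll retry lower and check the height before closing.

>>> step_arm --motion '[[[0,0,0,-1,1,0,45],[0,0,0,-1,1,0,45],[0,0,0,-1,1,0,45],[0,0,0,-1,1,-15,45],[0,0,0,-1,1,-28,45],[0,0,0,-1,1,-31,45],[0,0,0,-1,1,-31,45],[0,0,0,-1,1,-31,45]]]'

```text
time_s: 3.72
position: [0.5624, 0.0762, 0.2906]
tcp_rot: [[0.004, 0.994, -0.109], [0.005, -0.109, -0.994], [-1.0, 0.003, -0.005]]
force: [-0.4, 10.5, 12.3]
opening: 0.497
```

```bash
python3 - <<'E'
from h import *
delta([.562,.0745,.1285],Rt(-96.3))
c=cap('side');cv2.imwrite('pics/s2.png',cv2.resize(cv2.cvtColor(c['frame'],cv2.COLOR_RGB2BGR)[170:290,190:330],None,fx=5,fy=5,interpolation=2))
E
```

```text
turn [-0.3  0.2 -0. ] shift mm [-0.4 -1.7  1.4] now grip [563.   76.9 127.1] J [-4. 35. 96.  0. 49. 92.] F [-0.4 10.5 12.3] op 43.3 t 3.7
```

View pics/s2.png

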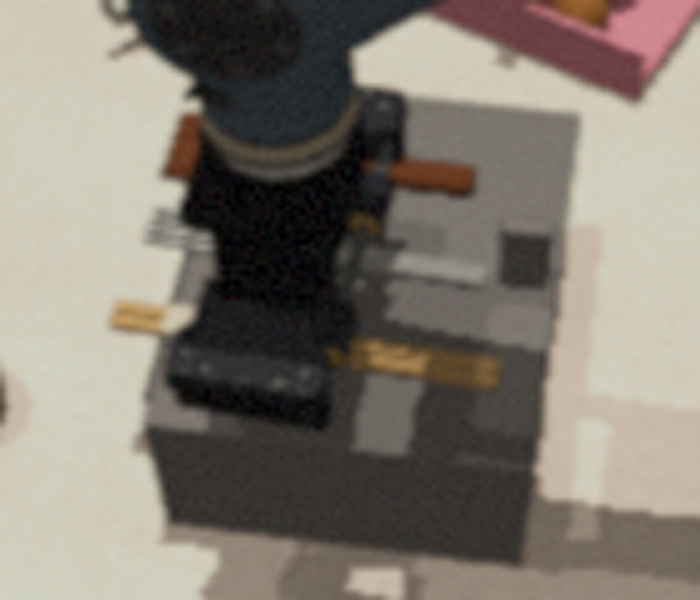

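>>> step_arm --motion '[[[0,0,0,0,-2,1,45],[0,0,0,0,-2,1,30],[0,0,0,0,-2,1,10],[0,0,0,0,-2,1,10],[0,0,0,0,-2,1,10],[0,0,0,0,-2,1,10],[0,0,0,0,-2,1,10]]]'

```text
time_s: 4.35
position: [0.5623, 0.0721, 0.2906]
tcp_rot: [[0.002, 0.994, -0.107], [-0.0, -0.107, -0.994], [-1.0, 0.002, 0.0]]
force: [-0.6, 0.8, 8.1]
opening: 0.192
```

```bash
python3 - <<'E'
from h import *
delta([.562,.0745,.1285],Rt(-96.3))
cap('wrist','w3.png')
E
```

```text
turn [ 0.   0.1 -0.1] shift mm [-0.3  2.4  1.4] now grip [562.7  72.1 127.1] J [-4. 35. 96. -0. 49. 92.] F [-0.6  0.8  8.1] op 16.7 t 4.3
```

View pics/w3.png

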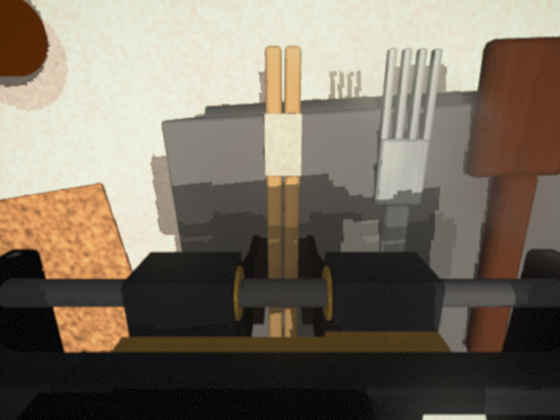

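Opening 16.7 mm, so the chopsticks are gripped. I'll lift and carry them to the mat.

>>> step_arm --motion '[[[0,0,0,0,0,10,10],[0,0,0,0,0,35,10],[0,0,0,0,0,70,10],[0,0,1,-10,30,75,10],[0,0,2,-20,65,75,10],[0,0,3,-31,100,75,10],[0,0,4,-42,138,75,10],[0,0,5,-53,175,75,10],[0,0,6,-65,212,75,10],[0,0,7,-76,250,75,10],[0,0,8,-88,285,75,10],[0,0,9,-95,311,75,10]]]'

```text
time_s: 5.4
position: [0.4648, 0.3858, 0.3643]
tcp_rot: [[-0.002, 0.999, 0.052], [-0.0, 0.052, -0.999], [-1.0, -0.002, 0.0]]
force: [1.0, 0.3, 0.3]
opening: 0.19
```

```bash
python3 - <<'E'
from h import *
delta([.467,.383,.0235],Rt(-87.3))
c=cap('side','s3.png');np.savez('/tmp/a.npz',**c); cap('scene','c3.png')
E
```

```text
turn [ 0.  -0.1 -0.3] shift mm [   2.2   -2.8 -177.3] now grip [464.5 385.7 200.8] J [ 29.  31.  87.   0.  61. 116.] F [1.  0.3 0.3] op 16.6 t 5.4
```

View pics/s3.png

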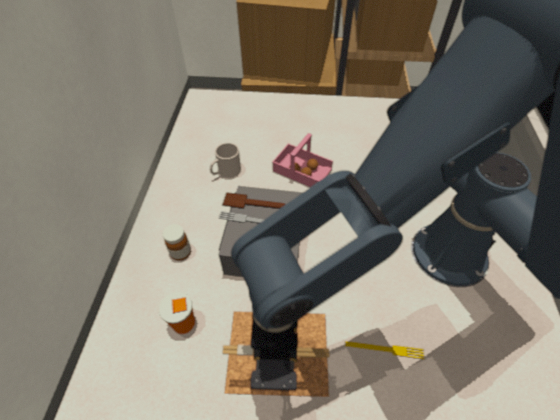

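View pics/c3.png

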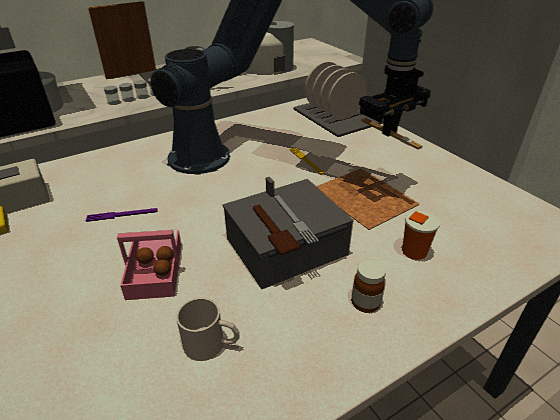

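The chopsticks are level in the grip above the mat. I'll lower them and release.

>>> step_arm --motion '[[[0,0,0,2,-3,-35,10],[0,0,0,2,-3,-70,10],[0,0,0,2,-3,-105,10],[0,0,0,2,-3,-140,10],[0,0,0,2,-3,-160,10],[0,0,0,2,-3,-170,10],[0,0,0,2,-3,-176,10],[0,0,0,2,-3,-176,10],[0,0,0,2,-3,-176,10],[0,0,0,2,-3,-176,40],[0,0,0,2,-3,-176,40],[0,0,0,2,-3,-176,40]]]'

```text
time_s: 6.5
position: [0.469, 0.3807, 0.19]
tcp_rot: [[0.002, 0.999, 0.05], [0.001, 0.05, -0.999], [-1.0, 0.002, -0.001]]
force: [-0.2, 0.6, -0.6]
opening: 0.33
```

>>> step_arm --motion '[[[0,0,0,0,0,10,40],[0,0,0,0,0,40,40],[0,0,0,0,0,80,40],[0,0,0,0,0,120,40],[0,0,0,0,0,160,40],[0,0,0,5,-30,185,40],[0,0,-1,15,-70,185,40],[0,0,-2,25,-110,185,40],[0,0,-3,35,-150,185,40],[0,0,-5,50,-190,185,40],[0,0,-6,60,-230,185,40],[0,0,-8,70,-260,185,40]]]'

```text
time_s: 7.5
position: [0.5387, 0.1177, 0.375]
tcp_rot: [[0.001, 0.996, -0.092], [-0.001, -0.092, -0.996], [-1.0, 0.001, 0.001]]
force: [0.3, 0.1, -0.7]
opening: 0.461
```

```bash
cat > m1.py <<'E'
from h import *
import sys
def rect(P):
    r=cv2.minAreaRect(P[:,:2].astype(np.float32)*1000); b=cv2.boxPoints(r); return np.round(r[0],1),np.round(r[1],1),b.round(0).tolist()
for n in ['scene','side']:
    c=cap(n,n+sys.argv[1]+'.png'); W=pts(c); f=c['frame']; hsv=cv2.cvtColor(f,cv2.COLOR_RGB2HSV).astype(int)
    H,S,V=hsv[...,0],hsv[...,1],hsv[...,2]
    X,Y,Z=W[...,0],W[...,1],W[...,2]
    lid=(X>0.42)&(X<0.69)&(Y>-0.13)&(Y<0.14)
    mat=(X>0.33)&(X<0.61)&(Y>.2)&(Y<.45)
    print(n)
    def comp(m,name,mn=40):
        k,l,st,ce=cv2.connectedComponentsWithStats(m.astype(np.uint8))
        for i in range(1,k):
            if st[i,4]>=mn:
                P=W[l==i]; print(name,st[i,4],ce[i].round(0),'z',np.nanpercentile(P[:,2],[2,50,98]).round(3),*rect(P))
    comp(lid&(Z>0.1)&(Z<0.125)&~((S<60)&(V<110)),'onlid')
    comp(mat&(Z>0.0085)&(Z<0.03),'onmat')
E
python3 m1.py A
python3 -c "
from h import *
delta([.552,.011,.17],Rt(-96.3))"
```

```text
scene
onlid 282 [296. 219.] z [0.112 0.115 0.118] [568.8  14.2] [ 31.8 185.9] [[475.0, 10.0], [659.0, -13.0], [663.0, 18.0], [479.0, 42.0]]
onlid 806 [277. 233.] z [0.109 0.118 0.121] [568.4 -45.9] [ 58.4 190.4] [[471.0, -67.0], [661.0, -83.0], [666.0, -25.0], [476.0, -9.0]]
onmat 279 [382. 189.] z [0.009 0.012 0.015] [473.7 380.6] [209.6  22.3] [[368.0, 387.0], [369.0, 365.0], [579.0, 374.0], [578.0, 396.0]]
side
onlid 914 [286. 207.] z [0.105 0.108 0.118] [477.  -41.7] [135.7  94.7] [[426.0, -107.0], [520.0, -112.0], [528.0, 23.0], [434.0, 29.0]]
onlid 210 [226. 209.] z [0.102 0.113 0.119] [639.7 -31.4] [45.8 94.1] [[617.0, 16.0], [617.0, -79.0], [663.0, -78.0], [662.0, 16.0]]
onlid 222 [228. 248.] z [0.101 0.108 0.111] [618.5  79.8] [52.5 95.6] [[589.0, 125.0], [596.0, 30.0], [648.0, 34.0], [641.0, 129.0]]
onlid 73 [295. 231.] z [0.105 0.108 0.11 ] [449.6  35.9] [27.  29.3] [[433.0, 25.0], [462.0, 20.0], [466.0, 47.0], [437.0, 51.0]]
onmat 665 [275. 375.] z [0.009 0.012 0.015] [471.7 381.2] [208.5  18. ] [[367.0, 384.0], [368.0, 366.0], [576.0, 378.0], [575.0, 396.0]]
turn [ 0.1  0.2 -0.8] shift mm [  11.7 -105.1  -41.6] now grip [540.9 115.9 211.6] J [ 1. 27. 94. -0. 59. 96.] F [-0.1  1.2 -0.3] op 40.0 t 7.6
```

View pics/sceneA.png

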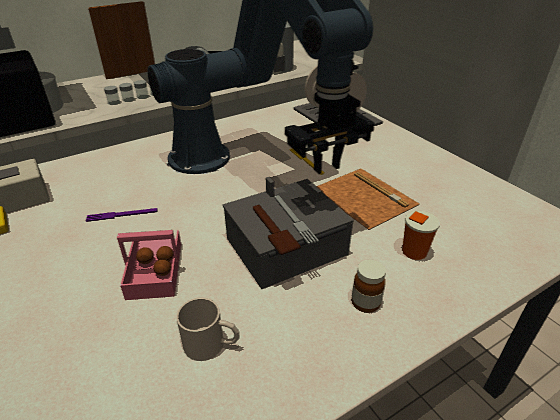

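The chopsticks lie on the mat at (472,381) mm. Next is the fork.

>>> step_arm --motion '[[[0,0,-0.3,5,-35,0,40],[0,0,-0.6,10,-70,0,40],[0,0,-0.8,14,-104,-10,40],[0,0,-0.8,14,-104,-40,40],[0,0,-0.8,14,-104,-70,40],[0,0,-0.8,14,-104,-82,40],[0,0,-0.8,14,-104,-84,40],[0,0,-0.8,14,-104,-84,40],[0,0,-0.8,14,-104,-84,40]]]'

```text
time_s: 8.35
position: [0.5525, 0.0173, 0.2906]
tcp_rot: [[0.001, 0.995, -0.103], [0.0, -0.103, -0.995], [-1.0, 0.001, -0.0]]
force: [-1.3, -0.4, 1.7]
opening: 0.458
```

```bash
python3 - <<'E'
from h import *
delta([.555,.012,.127],Rt(-96.3))
cap('wrist','w4.png')
E
```

```text
turn [-0.   0.  -0.4] shift mm [ 2.5 -5.3 -0.1] now grip [552.6  17.3 127.1] J [-10.  34.  98.   0.  48.  86.] F [-1.3 -0.4  1.7] op 39.9 t 8.3
```

View pics/w4.png

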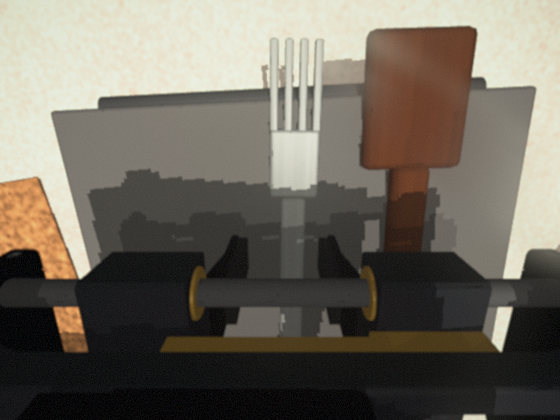

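The wrist view shows the fork handle at x≈293, right of the finger centre at 283, which matches the 5 mm residual. I'll shift and close.

>>> step_arm --motion '[[[0,0,0,2,-5,0.5,40],[0,0,0,2,-5,0,40],[0,0,0,2,-5,0,25],[0,0,0,2,-5,0,6],[0,0,0,2,-5,0,6],[0,0,0,2,-5,0,6],[0,0,0,2,-5,0,6],[0,0,0,2,-5,0,6]]]'

```text
time_s: 9.07
position: [0.5553, 0.0113, 0.2906]
tcp_rot: [[0.003, 0.995, -0.104], [-0.0, -0.104, -0.995], [-1.0, 0.003, 0.0]]
force: [-0.3, 0.6, 5.9]
opening: 0.147
```

```bash
python3 - <<'E'
from h import *
delta([.462,.323,.20],Rt(-87.3))
E
```

```text
turn [0.  0.1 8.7] shift mm [-93.3 311.7  72.9] now grip [555.8  11.3 127.1] J [-10.  34.  98.   0.  48.  86.] F [-0.3  0.6  5.9] op 12.8 t 9.1
```

>>> step_arm --motion '[[[0,0,0,0,0,10,6],[0,0,0,0,0,35,6],[0,0,0,0,0,70,6],[0,0,1,-10,30,75,6],[0,0,2,-20,65,75,6],[0,0,3,-31,100,75,6],[0,0,4,-42,138,75,6],[0,0,5,-53,175,75,6],[0,0,6,-65,212,75,6],[0,0,7,-76,250,75,6],[0,0,8,-88,285,75,6],[0,0,8.7,-96,312,75,6]]]'

```text
time_s: 10.07
position: [0.457, 0.3258, 0.365]
tcp_rot: [[-0.001, 0.999, 0.05], [0.0, 0.05, -0.999], [-1.0, -0.001, -0.0]]
force: [-0.4, -1.0, -0.2]
opening: 0.144
```

```bash
python3 - <<'E'
from h import *
delta([.460,.323,.0235],Rt(-87.3))
c=cap('scene','c4.png')
E
```

```text
turn [-0.  -0.  -0.2] shift mm [   3.    -2.8 -178. ] now grip [456.9 325.9 201.5] J [ 24.  28.  94.   0.  58. 111.] F [-0.4 -1.  -0.2] op 12.6 t 10.1
```

View pics/c4.png

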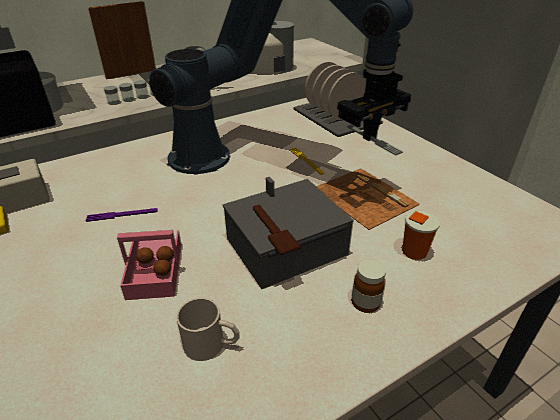

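The fork is held over the mat (380,140), so I'll lower and release it.

>>> step_arm --motion '[[[0,0,0,3,-4,-35,6],[0,0,0,3,-4,-70,6],[0,0,0,3,-4,-105,6],[0,0,0,3,-4,-140,6],[0,0,0,3,-4,-160,6],[0,0,0,3,-4,-170,6],[0,0,0,3,-4,-177,6],[0,0,0,3,-4,-177,6],[0,0,0,3,-4,-177,6],[0,0,0,3,-4,-177,30],[0,0,0,3,-4,-177,30],[0,0,0,3,-4,-177,30]]]'

```text
time_s: 11.12
position: [0.462, 0.3195, 0.1887]
tcp_rot: [[0.002, 0.999, 0.048], [0.001, 0.048, -0.999], [-1.0, 0.002, -0.001]]
force: [-1.1, -1.0, -1.2]
opening: 0.29
```

>>> step_arm --motion '[[[0,0,0,0,0,10,32],[0,0,0,0,0,40,35],[0,0,0,0,0,80,40],[0,0,0,0,0,120,40],[0,0,0,0,0,160,40],[0,0,0,10,-30,185,40],[0,0,-1,20,-70,185,40],[0,0,-2,32,-110,185,40],[0,0,-3,44,-150,185,40],[0,0,-4,56,-190,185,40],[0,0,-5,68,-230,185,40],[0,0,-6,80,-270,185,40]]]'

```text
time_s: 12.12
position: [0.5414, 0.048, 0.3739]
tcp_rot: [[0.001, 0.998, -0.057], [-0.0, -0.057, -0.998], [-1.0, 0.001, -0.0]]
force: [1.3, 0.3, -0.2]
opening: 0.459
```

```bash
python3 m1.py B
python3 -c "
from h import *
delta([.545,-.047,.127],Rt(-93.5))"
```

```text
scene
onlid 811 [277. 233.] z [0.109 0.118 0.121] [566.7 -48.7] [ 55.6 191.7] [[469.0, -71.0], [661.0, -82.0], [664.0, -27.0], [473.0, -15.0]]
onmat 276 [382. 189.] z [0.009 0.012 0.015] [473.9 381.8] [209.2  23.8] [[369.0, 389.0], [370.0, 366.0], [579.0, 374.0], [578.0, 398.0]]
onmat 232 [368. 197.] z [0.009 0.011 0.014] [475.2 319.6] [190.8  26.2] [[379.0, 328.0], [381.0, 302.0], [571.0, 311.0], [570.0, 338.0]]
side
onlid 172 [229. 198.] z [0.106 0.116 0.119] [641.1 -72.5] [86.1 32.6] [[620.0, -113.0], [652.0, -117.0], [662.0, -32.0], [630.0, -28.0]]
onlid 666 [288. 200.] z [0.105 0.108 0.119] [481.1 -62. ] [ 95.5 105. ] [[426.0, -107.0], [531.0, -113.0], [536.0, -17.0], [431.0, -11.0]]
onlid 641 [231. 237.] z [0.101 0.108 0.111] [616.  51.] [152.5  54.4] [[585.0, -24.0], [639.0, -27.0], [647.0, 126.0], [593.0, 129.0]]
onmat 371 [280. 349.] z [0.009 0.011 0.014] [459.5 319.9] [161.4  24.7] [[378.0, 328.0], [379.0, 304.0], [541.0, 311.0], [539.0, 336.0]]
onmat 667 [275. 375.] z [0.009 0.012 0.015] [471.7 381.2] [208.4  18.4] [[367.0, 385.0], [368.0, 366.0], [576.0, 378.0], [575.0, 396.0]]
turn [0.1 0.3 0.2] shift mm [  1.4 -91.4 -83.6] now grip [544.4  43.9 210.6] J [-7. 26. 96. -0. 58. 87.] F [ 0.2  1.  -0.6] op 40.1 t 12.2
```

View pics/sceneB.png

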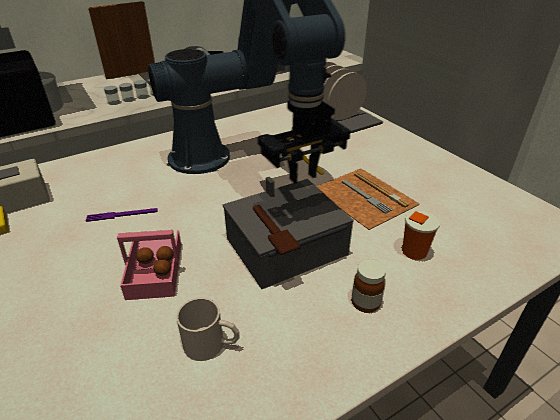

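```bash
python3 - <<'E'
from h import *
c=cap('scene'); W=pts(c); f=c['frame']; hsv=cv2.cvtColor(f,cv2.COLOR_RGB2HSV).astype(int)
m=(W[...,2]>.112)&(W[...,2]<.125)&(hsv[...,1]>90)&(abs(W[...,0]-.56)<.12)&(abs(W[...,1]+.05)<.06)
P=W[m]*1000
for a in range(470,665,15):
    q=P[(P[:,0]>a)&(P[:,0]<a+15)]; 
    if len(q): print(a,len(q),np.percentile(q[:,1],[2,50,98]).round(0),q[:,1].min().round(),q[:,1].max().round())
E
```

```text
485 32 [-55. -48. -38.] -56.0 -37.0
500 30 [-56. -48. -37.] -57.0 -36.0
515 34 [-57. -50. -40.] -57.0 -40.0
530 39 [-58. -51. -40.] -59.0 -40.0
545 37 [-59. -51. -41.] -59.0 -40.0
560 39 [-60. -52. -42.] -61.0 -41.0
575 43 [-61. -55. -43.] -62.0 -43.0
590 70 [-78. -55. -33.] -78.0 -30.0
605 103 [-78. -57. -31.] -79.0 -30.0
620 104 [-79. -58. -33.] -80.0 -31.0
635 113 [-81. -59. -35.] -82.0 -34.0
650 116 [-81. -57. -34.] -82.0 -33.0
```

>>> step_arm --motion '[[[0,0,0,5,-35,0,50],[0,0,0,10,-70,0,50],[0,0,0,13,-94,-10,50],[0,0,0,13,-94,-40,50],[0,0,0,13,-94,-70,50],[0,0,0,13,-94,-82,50],[0,0,0,13,-94,-84,50],[0,0,0,13,-94,-84,50],[0,0,0,13,-94,-84,50]]]'

```text
time_s: 13.02
position: [0.553, -0.0428, 0.2905]
tcp_rot: [[-0.004, 0.999, -0.054], [-0.0, -0.054, -0.999], [-1.0, -0.004, 0.001]]
force: [-5.6, -1.0, 10.9]
opening: 0.573
```

```bash
python3 - <<'E'
from h import *
delta([.558,-.0505,.127],Rt(-93.8))
cap('wrist','w5.png')
E
```

```text
turn [ 0.  -0.2 -0.7] shift mm [ 5.  -7.7 -0. ] now grip [552.4 -42.9 127. ] J [-16.  34.  98.  -0.  48.  77.] F [-5.6 -1.  10.9] op 49.8 t 13.0
```

View pics/w5.png

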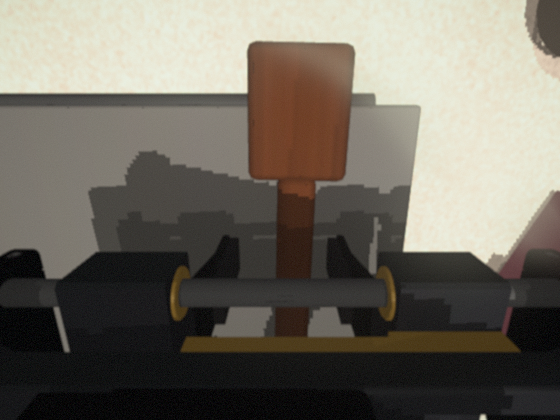

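>>> step_arm --motion '[[[0,0,0,0,0,2,50],[0,0,-0.7,5,-8,2,50],[0,0,-0.7,5,-8,1,50],[0,0,-0.7,5,-8,1,30],[0,0,-0.7,5,-8,1,12],[0,0,-0.7,5,-8,1,12],[0,0,-0.7,5,-8,1,12],[0,0,-0.7,5,-8,1,12]]]'

```text
time_s: 13.73
position: [0.5603, -0.052, 0.2906]
tcp_rot: [[0.003, 0.998, -0.069], [-0.0, -0.069, -0.998], [-1.0, 0.003, 0.0]]
force: [-0.6, 1.4, 5.8]
opening: 0.282
```

```bash
python3 - <<'E'
from h import *
delta([.465,.260,.20],Rt(-87.3))
E
```

```text
turn [0.  0.1 6.7] shift mm [-95.3 312.   72.9] now grip [560.7 -52.1 127.1] J [-17.  35.  97.   0.  48.  77.] F [-0.6  1.4  5.8] op 24.5 t 13.7
```

>>> step_arm --motion '[[[0,0,0,0,0,0,12],[0,0,0,0,0,0,12],[0,0,0,0,0,0,12]]]'

```text
time_s: 13.98
position: [0.5603, -0.052, 0.2906]
tcp_rot: [[0.002, 0.998, -0.069], [-0.0, -0.069, -0.998], [-1.0, 0.002, 0.0]]
force: [-0.2, 0.6, 6.1]
opening: 0.225
```

Opening 19.6 mm, so the paddle is gripped.

>>> step_arm --motion '[[[0,0,0,0,0,10,12],[0,0,0,0,0,35,12],[0,0,0,0,0,70,12],[0,0,1,-10,30,75,12],[0,0,2,-20,65,75,12],[0,0,3,-31,100,75,12],[0,0,4,-42,138,75,12],[0,0,5,-53,175,75,12],[0,0,6,-65,212,75,12],[0,0,6.5,-76,250,75,12],[0,0,6.7,-88,285,75,12],[0,0,6.7,-95,313,75,12]]]'

```text
time_s: 14.98
position: [0.4627, 0.2632, 0.3649]
tcp_rot: [[-0.002, 0.999, 0.05], [0.0, 0.05, -0.999], [-1.0, -0.002, -0.0]]
force: [0.8, 0.7, 1.0]
opening: 0.225
```

```bash
python3 - <<'E'
from h import *
delta([.465,.262,.0235],Rt(-87.3))
c=cap('scene','c5.png')
E
```

```text
turn [-0.  -0.1 -0.1] shift mm [   2.3   -1.2 -177.9] now grip [462.4 263.3 201.4] J [ 18.  26.  98.   0.  56. 105.] F [0.8 0.7 1. ] op 19.6 t 15.0
```

View pics/c5.png

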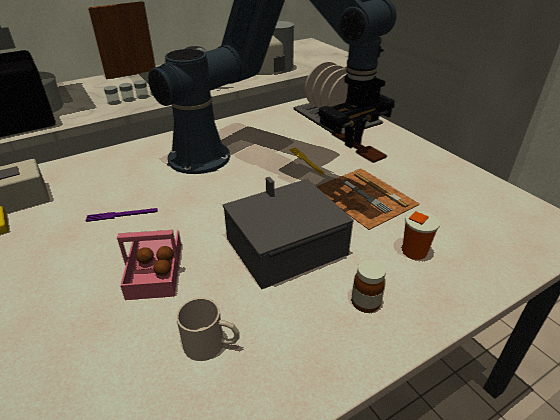

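>>> step_arm --motion '[[[0,0,0,2,-2,-35,12],[0,0,0,2,-2,-70,12],[0,0,0,2,-2,-105,12],[0,0,0,2,-2,-140,12],[0,0,0,2,-2,-160,12],[0,0,0,2,-2,-170,12],[0,0,0,2,-2,-177,12],[0,0,0,2,-2,-177,12],[0,0,0,2,-2,-177,12],[0,0,0,2,-2,-177,36],[0,0,0,2,-2,-177,36],[0,0,0,2,-2,-177,36]]]'

```text
time_s: 16.03
position: [0.4669, 0.259, 0.1886]
tcp_rot: [[0.002, 0.999, 0.048], [0.001, 0.048, -0.999], [-1.0, 0.002, -0.001]]
force: [-0.4, 0.5, -0.3]
opening: 0.365
```

>>> step_arm --motion '[[[0,0,0,0,0,0,38],[0,0,0,0,0,10,38],[0,0,0,0,0,40,40],[0,0,0,0,0,80,40],[0,0,0,0,0,120,40],[0,0,0,0,0,160,40],[0,0,-1,-2,-30,185,40],[0,0,-2,-4,-70,185,40],[0,0,-3,-6,-110,185,40],[0,0,-4,-8,-150,185,40],[0,0,-5,-10,-190,185,40],[0,0,-6,-12,-230,185,40]]]'

```text
time_s: 17.03
position: [0.4537, 0.0274, 0.3738]
tcp_rot: [[0.001, 0.998, -0.057], [-0.0, -0.057, -0.998], [-1.0, 0.001, 0.0]]
force: [1.1, -0.0, -1.0]
opening: 0.46
```

```bash
python3 m1.py C
python3 - <<'E'
from h import *
for n in ['scene','side']:
    c=cap(n); W=pts(c); V=c['frame'].max(-1); m=(W[...,2]>.13)&(W[...,2]<.157)&(abs(W[...,0]-.453)<.03)&(abs(W[...,1]-.012)<.03)&(V<120)
    P=W[m]*1000; print(len(P),cv2.minAreaRect(P[:,:2].astype(np.float32)),np.percentile(P,[2,98],axis=0).round())
delta([.453,.013,.137],Rt(-93))
E
```

```text
scene
onmat 280 [382. 189.] z [0.009 0.012 0.015] [473.8 379.6] [209.6  22.9] [[368.0, 384.0], [370.0, 361.0], [579.0, 376.0], [578.0, 398.0]]
onmat 233 [367. 196.] z [0.009 0.011 0.014] [476.2 320.3] [189.1  26.2] [[381.0, 331.0], [382.0, 305.0], [571.0, 309.0], [570.0, 336.0]]
onmat 461 [355. 205.] z [0.009 0.014 0.017] [480.6 260.6] [177.9  51.1] [[391.0, 285.0], [392.0, 233.0], [570.0, 237.0], [569.0, 288.0]]
side
onlid 2025 [250. 229.] z [0.105 0.108 0.111] [568.2   7.9] [244.6 140.9] [[494.0, -112.0], [635.0, -116.0], [642.0, 128.0], [501.0, 132.0]]
onmat 818 [269. 324.] z [0.009 0.013 0.017] [479. 259.] [176.7  49.9] [[389.0, 276.0], [393.0, 227.0], [569.0, 242.0], [565.0, 291.0]]
onmat 366 [280. 349.] z [0.009 0.01  0.014] [460.5 319.4] [163.3  25.3] [[378.0, 327.0], [380.0, 302.0], [543.0, 312.0], [541.0, 337.0]]
onmat 663 [274. 375.] z [0.009 0.012 0.015] [471.7 381. ] [208.2  18.3] [[367.0, 385.0], [368.0, 367.0], [576.0, 377.0], [575.0, 395.0]]
92 ((453.5689697265625, 13.433856964111328), (29.11675453186035, 11.374995231628418), 3.607532262802124) [[441.   8. 130.]
 [467.  19. 156.]]
23 ((452.4518127441406, 20.54653549194336), (4.461210250854492, 27.014373779296875), 85.72724151611328) [[439.  18. 130.]
 [465.  23. 143.]]
turn [-0.   0.   0.5] shift mm [ -1.3 -14.8 -72.9] now grip [454.4  27.8 209.9] J [-11.  20. 108.   0.  52.  83.] F [ 0.2 -0.1 -0.2] op 39.8 t 17.2
```

View pics/sceneC.png

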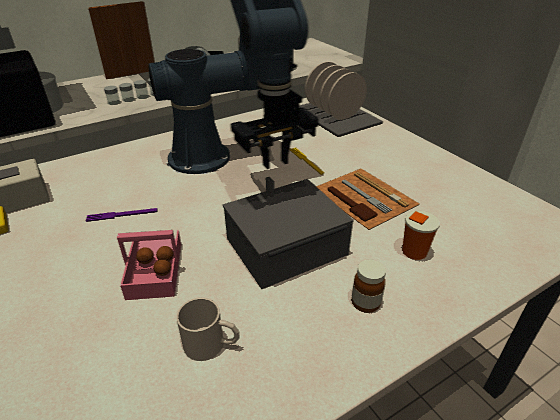

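All three utensils lie flat on the mat (paddle, fork, chopsticks). The lid is clear, so I'll grip the tab.

>>> step_arm --motion '[[[0,0,0.5,-1,-8,0,45],[0,0,0.5,-1,-14,-10,45],[0,0,0.5,-1,-14,-35,45],[0,0,0.5,-1,-14,-60,45],[0,0,0.5,-1,-14,-72,45],[0,0,0.5,-1,-14,-72,45],[0,0,0.5,-1,-14,-72,25],[0,0,0.5,-1,-14,-72,6],[0,0,0.5,-1,-14,-72,6],[0,0,0.5,-1,-14,-72,6],[0,0,0.5,-1,-14,-72,6],[0,0,0.5,-1,-14,-72,6]]]'

```text
time_s: 18.23
position: [0.4537, 0.0148, 0.3013]
tcp_rot: [[0.001, 0.999, -0.048], [-0.0, -0.048, -0.999], [-1.0, 0.001, 0.0]]
force: [-0.4, 0.8, -0.3]
opening: 0.15
```

```bash
python3 - <<'E'
from h import *
delta([.453,.0135,.138],Rt(-93))
s=bot.read_state();p=np.array(s['position'])*1000
ax=np.array([np.sin(np.radians(3)),np.cos(np.radians(3)),0]); h=np.array([638.5,4,100])
for a in range(5,71,5):
    R=Ro.from_rotvec(np.radians(a)*ax); print(a,(a*ax).round(1),((R.apply(p-h)+h)-p).round(0))
E
```

```text
turn [ 0.   0.1 -0.2] shift mm [-0.7 -1.3  0.2] now grip [453.9  14.8 137.8] J [-12.  27. 112.   0.  41.  80.] F [-0.4  0.8 -0.3] op 13.0 t 18.2
5 [0.3 5.  0. ] [18. -1. 15.]
10 [ 0.5 10.   0. ] [38. -2. 29.]
15 [ 0.8 15.   0. ] [58. -3. 41.]
20 [ 1. 20.  0.] [80. -4. 51.]
25 [ 1.3 25.   0. ] [102.  -5.  59.]
30 [ 1.6 30.   0. ] [125.  -7.  66.]
35 [ 1.8 35.   0. ] [149.  -8.  70.]
40 [ 2.1 39.9  0. ] [172.  -9.  72.]
45 [ 2.4 44.9  0. ] [196. -10.  72.]
50 [ 2.6 49.9  0. ] [220. -12.  70.]
55 [ 2.9 54.9  0. ] [244. -13.  66.]
60 [ 3.1 59.9  0. ] [267. -14.  60.]
65 [ 3.4 64.9  0. ] [289. -15.  52.]
70 [ 3.7 69.9  0. ] [311. -16.  42.]
```

>>> step_arm --motion '[[[0,0,0,0,0,0,4],[0,0,0,0,0,0,4],[0.1,2.5,0,9,-0.5,8,4],[0.3,5,0,18,-1,15,4],[0.4,7.5,0,28,-1.5,22,4],[0.5,10,0,38,-2,29,4],[0.5,10,0,38,-2,29,4]]]'

```text
time_s: 18.82
position: [0.4921, 0.0127, 0.3302]
tcp_rot: [[-0.176, 0.983, -0.048], [0.009, -0.047, -0.999], [-0.984, -0.177, -0.0]]
force: [-2.3, 0.1, 2.3]
opening: 0.134
```

>>> step_arm --motion '[[[0.3,5,0,20,-1,12,4],[0.5,10,0,42,-2,22,4],[0.8,15,0,64,-3,30,4],[1,20,0,87,-5,37,4],[1.3,25,0,111,-6,41,4],[1.6,30,0,134,-7,43,4],[1.8,35,0,158,-8,43,4],[2.1,40,0,182,-10,41,4],[2.4,45,0,206,-11,37,4],[2.6,50,0,229,-12,31,4],[2.6,50,0,229,-12,31,4]]]'

```text
time_s: 19.73
position: [0.7217, 0.0004, 0.3562]
tcp_rot: [[-0.873, 0.485, -0.051], [0.046, -0.022, -0.999], [-0.485, -0.874, -0.003]]
force: [-1.5, 0.9, 6.0]
opening: 0.131
```

```bash
python3 - <<'E'
from h import *
delta([.453,.0135,.138],Rt(-93))
cap('scene','c6.png');cap('side','s6.png')
E
```

```text
turn [ -3.3 -60.9  -0.2] shift mm [-268.7   13.1  -54.7] now grip [579.    7.9 276.9] J [ -8.  53.  51.  -6. 136.  83.] F [-1.5  0.9  6. ] op 11.4 t 19.7
```

View pics/c6.png

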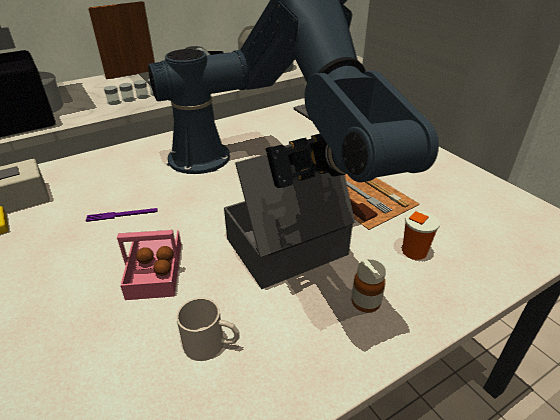

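View pics/s6.png

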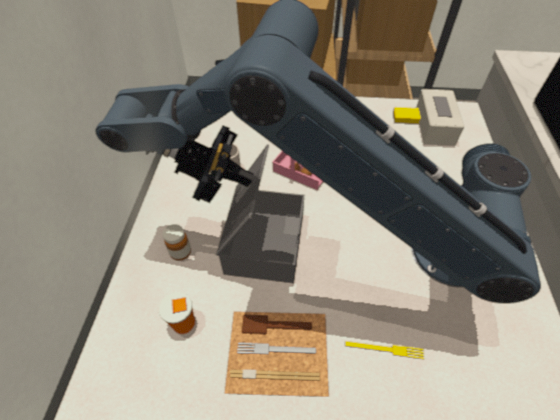

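The lid is up about 60°, with the tab in the grip at scene (275,165). I'll release it and move up and back.

>>> step_arm --motion '[[[0,0,0,0,0,0,40],[0,0,0,0,0,0,40],[0,0,0,0,0,0,40],[0,0,0,5,0,15,40],[0,0,0,10,0,40,40],[0,-3,0,10,0,75,40],[0,-8,0,5,0,110,40],[0,-14,0,-10,0,140,40],[0,-20,0,-30,0,165,30],[0,-27,0,-60,0,180,20],[0,-34,0,-95,0,190,10],[0,-41,0,-130,0,195,0]]]'

```text
time_s: 20.83
position: [0.5887, 0.001, 0.5582]
tcp_rot: [[-0.315, 0.948, -0.035], [0.044, -0.022, -0.999], [-0.948, -0.316, -0.034]]
force: [-0.2, -0.4, 0.5]
opening: 0.239
```

```bash
python3 - <<'E'
from h import *
delta([.48,.01,.25],Rt(-93))
cap('scene','c7.png');cap('side','s7.png')
E
```

```text
turn [ -2.8 -18.3  -1.3] shift mm [-108.7    9.  -144.7] now grip [537.2   8.2 403.2] J [-11.  23.  70.  -1. 105.  81.] F [-0.2 -0.4  0.5] op 20.8 t 20.8
```

View pics/c7.png

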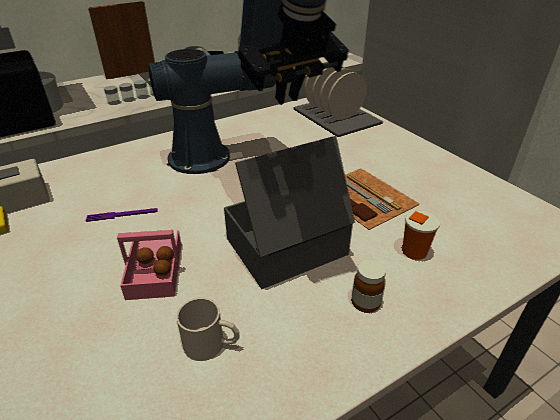

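>>> step_arm --motion '[[[-0.5,-3,0,-30,2,0,0],[-1,-6,0,-60,4,0,0],[-1.5,-9,-1,-90,6,-10,0],[-2,-12,-1,-109,9,-40,0],[-2.5,-15,-1,-109,9,-75,0],[-2.8,-18,-1,-109,9,-115,0],[-2.8,-18.3,-1,-90,8,-115,0],[-2.8,-18.3,-1,-65,7,-115,0],[-2.8,-18.3,-1,-40,6,-115,0],[-2.8,-18.3,-1,-20,5,-115,0],[-2.8,-18.3,-1,0,4,-115,0]]]'

```text
time_s: 21.85
position: [0.5911, 0.0049, 0.441]
tcp_rot: [[-0.014, 0.999, -0.047], [-0.0, -0.047, -0.999], [-1.0, -0.014, 0.001]]
force: [-1.6, 0.1, 1.5]
opening: 0.005
```

```bash
python3 - <<'E'
from h import *
delta([.657,.005,.279],Rt(-93))
cap('scene','c8.png')
E
```

```text
turn [ 0.  -0.8 -0.3] shift mm [65.9  0.1  1.5] now grip [588.8   4.9 277.5] J [-10.  25.  84.  -0.  71.  82.] F [-1.6  0.1  1.5] op 0.4 t 21.9
```

View pics/c8.png

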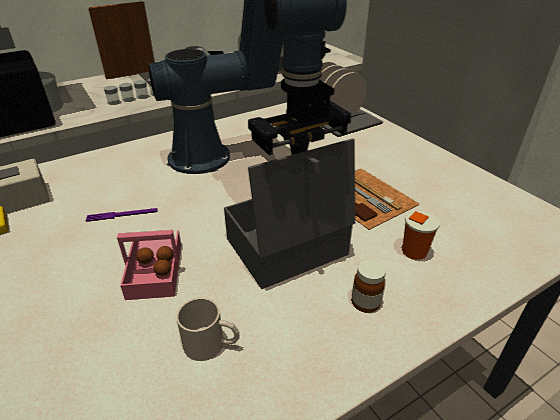

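>>> step_arm --motion '[[[0,0,0,12,0,2,0],[0,0,0,24,0,2,0],[0,0,0,36,0,2,0],[0,0,0,46,0,2,0],[0,0,0,56,0,2,0],[0,0,0,62,0,2,0],[0,0,0,65,0,2,0],[0,0,0,67,0,2,0],[0,0,0,67,0,2,0]]]'

```text
time_s: 22.65
position: [0.657, 0.0049, 0.4423]
tcp_rot: [[-0.015, 0.999, -0.047], [-0.0, -0.047, -0.999], [-1.0, -0.015, 0.001]]
force: [-2.9, 0.2, -0.6]
opening: 0.008
```

```bash
python3 - <<'E'
from h import *
delta([.657,.005,.279],Rt(-93))
cap('scene','c9.png'); c=cap('side','s9.png'); W=pts(c); V=c['frame'].max(-1)
for n in ['scene','side']:
    c=cap(n);W=pts(c);V=c['frame'].max(-1)
    m=(W[...,0]>.6)&(W[...,0]<.72)&((W[...,1]>.06)&(W[...,1]<.115)|(W[...,1]<-.06)&(W[...,1]>-.1))&(W[...,2]>.13)&(W[...,2]<.33)&(V<120)
    P=W[m]; P[:,0]+=P[:,1]*np.tan(np.radians(3))
    if len(P)>20: a=np.polyfit(P[:,2],P[:,0],1); print(n,len(P),a,'lean deg',np.degrees(np.arctan(a[0])),P[:,2].max())
E
```

```text
turn [ 0.  -0.8 -0.3] shift mm [-0.   0.1  0.2] now grip [654.6   4.9 278.8] J [-9. 31. 74. -0. 76. 83.] F [-2.9  0.2 -0.6] op 0.7 t 22.6
scene 2394 [0.17638955 0.62756906] lean deg 10.003476819126837 0.3029208845011001
side 900 [0.2333232  0.61255376] lean deg 13.133471585454915 0.32971258441723805
```

View pics/s9.png

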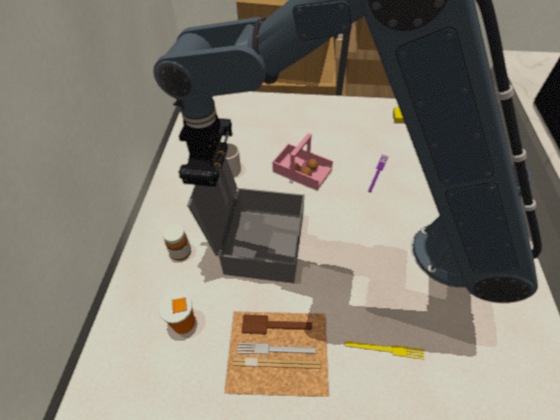

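The lid stands at about 100°, its open stop. In the side view the chopsticks now look shifted to (275,364), but they are still on the mat. I'll check them while going to the tier.

>>> step_arm --motion '[[[0,0,0,-20,0,5,20],[0,0,5,-50,-20,10,40],[0,0,11,-80,-50,10,60],[0,0,17,-110,-85,10,70],[0,0,23,-140,-120,5,70],[0,0,29,-160,-155,0,70],[0,0,35,-175,-190,-5,70],[0,0,41,-185,-225,-10,70],[0,0,47,-195,-260,-15,70],[0,0,53,-200,-290,-20,70],[0,0,59,-203,-304,-25,70],[0,0,65,-204,-306,-30,70]]]'

```text
time_s: 23.85
position: [0.4536, -0.3052, 0.4137]
tcp_rot: [[0.0, 0.464, 0.886], [-0.017, 0.886, -0.464], [-1.0, -0.015, 0.008]]
force: [0.1, 0.3, 0.1]
opening: 0.778
```

```bash
python3 m1.py D
python3 - <<'E'
from h import *
delta([.4525,-.301,.20],Rt(-25.3))
cap('wrist','w10.png')
E
```

```text
scene
onmat 196 [384. 198.] z [0.009 0.012 0.015] [512.6 359.3] [139.3  28.9] [[442.0, 371.0], [444.0, 342.0], [583.0, 348.0], [582.0, 377.0]]
onmat 135 [377. 203.] z [0.009 0.01  0.014] [519.8 321.8] [102.7  27.3] [[468.0, 335.0], [469.0, 308.0], [571.0, 309.0], [571.0, 336.0]]
onmat 191 [366. 212.] z [0.01  0.013 0.017] [538.7 261.8] [58.3 50.6] [[507.0, 284.0], [512.0, 234.0], [570.0, 239.0], [565.0, 290.0]]
side
onmat 832 [269. 324.] z [0.009 0.013 0.016] [479.7 255.6] [177.1  51.1] [[388.0, 268.0], [396.0, 217.0], [571.0, 243.0], [564.0, 294.0]]
onmat 365 [279. 349.] z [0.009 0.01  0.014] [473.4 323.1] [ 24.7 188.9] [[379.0, 311.0], [568.0, 310.0], [568.0, 335.0], [379.0, 336.0]]
onmat 645 [275. 363.] z [0.009 0.011 0.015] [470.9 353.7] [209.7  18.3] [[366.0, 358.0], [367.0, 339.0], [576.0, 350.0], [575.0, 368.0]]
turn [ 0.7 -0.2  2.6] shift mm [ -1.    1.5 -49.3] now grip [ 453.  -304.6  249.3] J [-45.  23.  93.  -1.  63. -17.] F [-0.2  0.9 -0. ] op 69.2 t 23.9
```

View pics/w10.png

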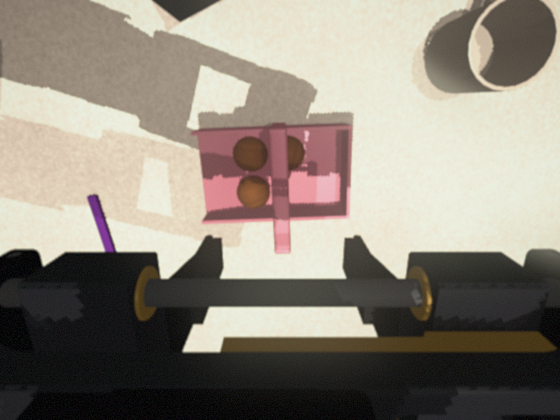

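View pics/sideD.png

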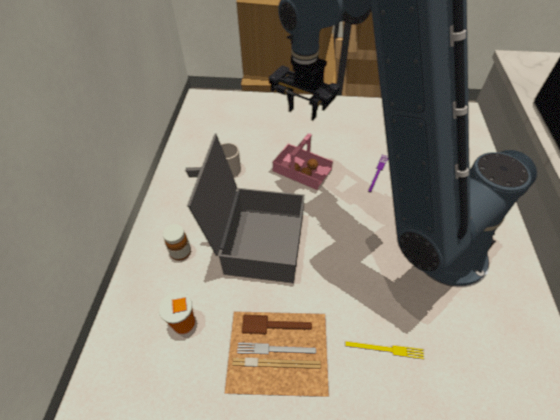

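Three walnuts are in the tier, its handle bar is centred at x≈283, and the lip is on the left. The chopsticks were knocked about 27 mm but lie flat within the mat, so I'll leave them. I'll lower and grip the handle.

>>> step_arm --motion '[[[0.3,0,1,-1,1.5,-30,60],[0.7,0,2.6,-1,2,-60,60],[0.7,0,2.6,-1,2,-90,60],[0.7,0,2.6,-1,2,-115,60],[0.7,0,2.6,-1,2,-130,60],[0.7,0,2.6,-1,2,-137,60],[0.7,0,2.6,-1,2,-137,60]]]'

```text
time_s: 24.58
position: [0.4529, -0.2984, 0.2749]
tcp_rot: [[-0.006, 0.425, 0.905], [0.002, 0.905, -0.425], [-1.0, -0.001, -0.006]]
force: [-0.7, 0.4, -0.1]
opening: 0.69
```

```bash
python3 - <<'E'
from h import *
c=cap('scene','c11.png'); W=pts(c); hsv=cv2.cvtColor(c['frame'],cv2.COLOR_RGB2HSV).astype(int)
m=((hsv[...,0]>160)|(hsv[...,0]<3))&(hsv[...,1]>60)&(W[...,2]>.11)&(W[...,2]<.13)&(W[...,1]<-.2)&(W[...,0]<.55)
P=W[m]*1000;print(m.sum(),cv2.minAreaRect(P[:,:2].astype(np.float32)))
delta([.4525,-.301,.112],Rt(-25.3))
cap('wrist','w11.png')
E
```

```text
164 ((15.858123779296875, -358.4561462402344), (959.5025634765625, 136.10394287109375), 12.503488540649414)
turn [-0.  -0.2 -0.2] shift mm [-0.7 -2.2 -0.5] now grip [ 452.5 -298.8  112.5] J [-45.  35. 100.  -0.  45. -20.] F [ 0.4 -0.1  0.2] op 60.0 t 24.6
```

View pics/w11.png

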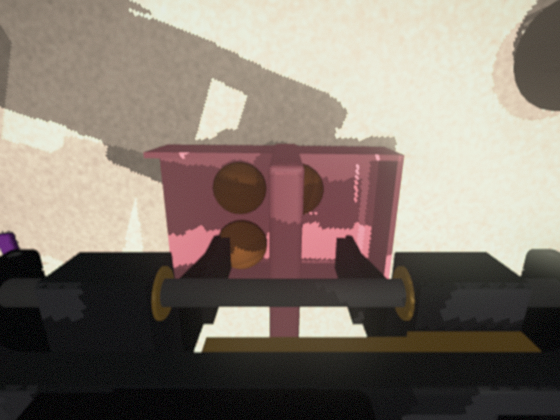

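View pics/c11.png

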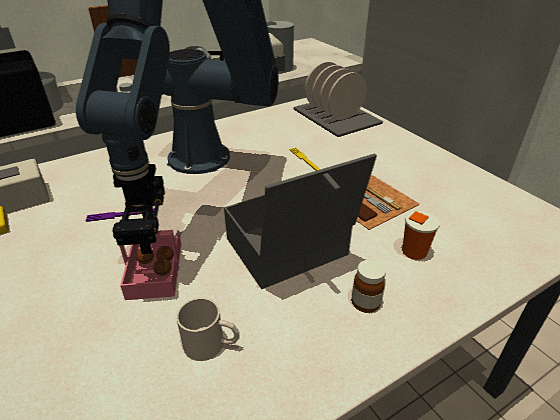

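>>> step_arm --motion '[[[0,0,0,0,-1,0,45],[0,0,0,0,-1.5,0,30],[0,0,0,0,-1.5,0,20],[0,0,0,0,-1.5,0,8],[0,0,0,0,-1.5,0,8],[0,0,0,0,-1.5,0,8],[0,0,0,0,-1.5,0,8],[0,0,0,0,-1.5,0,8],[0,0,0,0,-1.5,0,8],[0,0,0,0,-1.5,0,8]]]'

```text
time_s: 25.52
position: [0.4527, -0.3008, 0.2758]
tcp_rot: [[-0.004, 0.425, 0.905], [0.0, 0.905, -0.425], [-1.0, -0.002, -0.004]]
force: [0.8, -0.2, 0.2]
opening: 0.177
```

>>> step_arm --motion '[[[0,0,0,0,0,2,8],[0,0,0,0,0,6,8],[0,0,0,0,0,14,8],[0,0,0,0,0,25,8],[0,0,0,0,0,38,8],[0,0,0,0,0,52,8],[0,0,0,0,0,66,8],[0,0,0,0,0,80,8],[0,0,0,0,0,92,8],[0,0,0,0,0,102,8],[0,0,0,0,0,108,8],[0,0,0,0,0,110,8]]]'

```text
time_s: 26.52
position: [0.4526, -0.3007, 0.387]
tcp_rot: [[-0.003, 0.424, 0.905], [-0.001, 0.905, -0.424], [-1.0, -0.002, -0.003]]
force: [1.0, -0.1, -3.6]
opening: 0.177
```

```bash
python3 - <<'E'
from h import *
delta([.535,-.20,.26],Rt(-93))
cap('scene','c12.png')
E
```

```text
turn [ -0.1  -0.2 -67.9] shift mm [ 82.4 100.7  36.5] now grip [ 452.  -300.8  223.5] J [-45.  25.  95.  -0.  60. -20.] F [ 1.  -0.1 -3.6] op 15.4 t 26.5
```

View pics/c12.png

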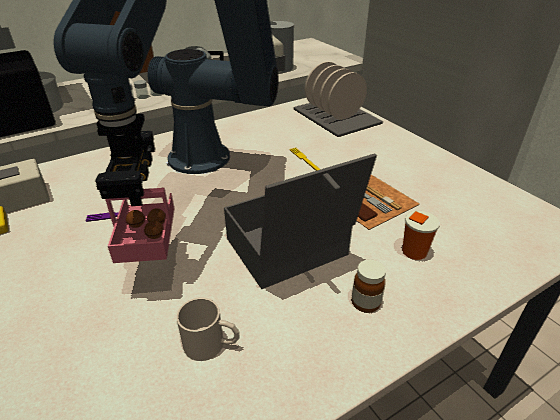

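The tier is held level with three walnuts aboard and the lip towards the robot. I'll turn it gently so the lip faces +y beside the box, staying above the rim.

>>> step_arm --motion '[[[0,0,-0.5,0,0,3,8],[0,0,-1.5,1,1,8,8],[0,0,-3,3,3,14,8],[0,0,-5.5,5,7,18,8],[0,0,-8.5,8,12,20,8],[0,0,-12,12,18,20,8],[0,0,-15.5,16,25,20,8],[0,0,-19,20,32,20,8],[0,0,-22.5,24,39,20,8],[0,0,-26,28,46,20,8],[0,0,-29.5,32,53,20,8],[0,0,-33,36,60,20,8]]]'

```text
time_s: 27.57
position: [0.4887, -0.2402, 0.4053]
tcp_rot: [[-0.005, 0.851, 0.525], [0.004, 0.525, -0.851], [-1.0, -0.002, -0.006]]
force: [-0.2, -0.9, -3.6]
opening: 0.181
```

>>> step_arm --motion '[[[0,0,-3.5,4,7,0,8],[0,0,-7,8,14,0,8],[0,0,-10.5,12,22,0,8],[0,0,-14,16,30,0,8],[0,0,-17.5,20,38,0,8],[0,0,-21,24,47,0,8],[0,0,-24.5,27,56,0,8],[0,0,-28,30,65,0,8],[0,0,-31,33,73,0,8],[0,0,-33,35,80,0,8],[0,0,-34.5,36.5,86,0,8],[0,0,-35,37,89,0,8]]]'

```text
time_s: 28.57
position: [0.5256, -0.1508, 0.4053]
tcp_rot: [[-0.002, 0.998, -0.055], [0.006, -0.055, -0.998], [-1.0, -0.003, -0.005]]
force: [1.0, 0.0, -2.6]
opening: 0.179
```

```bash
python3 - <<'E'
from h import *
delta([.525,-.152,.235],Rt(-93))
cap('scene','c13.png');cap('side','s13.png')
E
```

```text
turn [-0.3 -0.1  0.2] shift mm [-0.6 -1.2 -6.8] now grip [ 525.2 -149.9  241.8] J [-28.  24.  93.   0.  63.  65.] F [ 1.   0.  -2.6] op 15.5 t 28.6
```

View pics/c13.png

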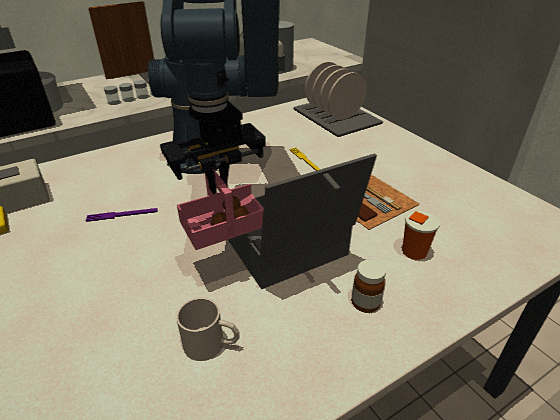

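View pics/s13.png

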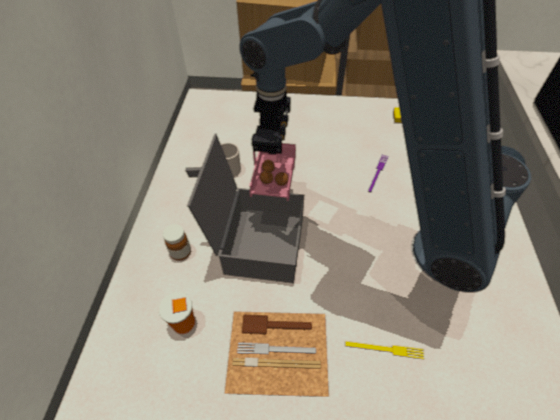

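```bash
cat > tilt.py <<'E'
from h import *
import sys
def rows(thetas,lips,f0=0):
    """lip: (fwd box-y offset rel. now, z); assumes tier currently tilted f0"""
    ex=np.array([np.sin(np.radians(3)),np.cos(np.radians(3)),0]); ax=np.array([-np.cos(np.radians(3)),np.sin(np.radians(3)),0])
    s=bot.read_state();p=np.array(s['position'])*1000;R0=np.array(s['tcp_rot']);g=p+R0[:,0]*163.5
    def off(t):
        t=np.radians(t); return (-97*np.cos(t)+92*np.sin(t))*ex+np.array([0,0,97*np.sin(t)+92*np.cos(t)])
    lip0=g-off(f0); print('lip now',lip0.round(1))
    for t,(f,z) in zip(thetas,lips):
        R=Ro.from_rotvec(np.radians(t-f0)*ax); l=lip0+f*ex; l[2]=z
        P=l+off(t)-R.apply(R0[:,0])*163.5
        print(t,'[%.1f, %.1f, 0, %.0f, %.0f, %.0f, 8],'%(*((t-f0)*ax)[:2],*(P-p)))
if __name__=='__main__':
    th=[0,2,5,8,11,14,17,20,23,26,29,32,36,40,44,48,52,56,60]
    rows(th,[(0,150-min(t,20)/20*25) for t in th])
E
python3 tilt.py
```

```text
lip now [530.2 -53.4 149.9]
0 [-0.0, 0.0, 0, 0, 0, 0, 8],
2 [-2.0, 0.1, 0, 0, 9, 1, 8],
5 [-5.0, 0.3, 0, 1, 23, 1, 8],
8 [-8.0, 0.4, 0, 2, 36, 1, 8],
11 [-11.0, 0.6, 0, 3, 50, 0, 8],
14 [-14.0, 0.7, 0, 3, 65, -1, 8],
17 [-17.0, 0.9, 0, 4, 79, -4, 8],
20 [-20.0, 1.0, 0, 5, 93, -7, 8],
23 [-23.0, 1.2, 0, 6, 107, -7, 8],
26 [-26.0, 1.4, 0, 6, 122, -8, 8],
29 [-29.0, 1.5, 0, 7, 136, -10, 8],
32 [-32.0, 1.7, 0, 8, 150, -12, 8],
36 [-36.0, 1.9, 0, 9, 169, -16, 8],
40 [-39.9, 2.1, 0, 10, 187, -22, 8],
44 [-43.9, 2.3, 0, 11, 205, -29, 8],
48 [-47.9, 2.5, 0, 12, 222, -37, 8],
52 [-51.9, 2.7, 0, 13, 239, -46, 8],
56 [-55.9, 2.9, 0, 13, 255, -56, 8],
60 [-59.9, 3.1, 0, 14, 270, -68, 8],
```

>>> step_arm --motion '[[[-1,0,0,0,4,0,8],[-2,0.1,0,0,9,1,8],[-3.5,0.2,0,1,16,1,8],[-5,0.3,0,1,23,1,8],[-6.5,0.4,0,2,30,1,8],[-8,0.4,0,2,36,1,8],[-9.5,0.5,0,2,43,0,8],[-11,0.6,0,3,50,0,8],[-12.5,0.7,0,3,57,-1,8],[-14,0.7,0,3,65,-1,8],[-14,0.7,0,3,65,-1,8],[-14,0.7,0,3,65,-1,8]]]'

```text
time_s: 29.67
position: [0.5285, -0.0861, 0.4048]
tcp_rot: [[-0.013, 0.999, -0.052], [-0.237, -0.054, -0.97], [-0.971, -0.0, 0.237]]
force: [-0.3, -0.1, -3.5]
opening: 0.179
```

```bash
python3 - <<'E'
from h import *
from tilt import rows
th=[14,16,18,20,22,24,26,28,30,32,34,36,38,40,42,44,46,48,52,56,60]
rows(th,[(0,150-min(t,20)/20*25) for t in th],14)
delta([.525,-.152,.235],Rt(-93))
cap('side','s14.png');cap('scene','c14.png')
E
```

```text
lip now [530.1 -53.1 133.2]
14 [-0.0, 0.0, 0, 0, 0, -1, 8],
16 [-2.0, 0.1, 0, 0, 9, -2, 8],
18 [-4.0, 0.2, 0, 1, 19, -4, 8],
20 [-6.0, 0.3, 0, 1, 29, -6, 8],
22 [-8.0, 0.4, 0, 2, 38, -6, 8],
24 [-10.0, 0.5, 0, 2, 48, -7, 8],
26 [-12.0, 0.6, 0, 3, 57, -7, 8],
28 [-14.0, 0.7, 0, 3, 67, -8, 8],
30 [-16.0, 0.8, 0, 4, 76, -10, 8],
32 [-18.0, 0.9, 0, 4, 85, -11, 8],
34 [-20.0, 1.0, 0, 5, 95, -13, 8],
36 [-22.0, 1.2, 0, 5, 104, -16, 8],
38 [-24.0, 1.3, 0, 6, 113, -18, 8],
40 [-26.0, 1.4, 0, 6, 122, -21, 8],
42 [-28.0, 1.5, 0, 7, 131, -25, 8],
44 [-30.0, 1.6, 0, 7, 140, -28, 8],
46 [-32.0, 1.7, 0, 8, 149, -32, 8],
48 [-34.0, 1.8, 0, 8, 157, -36, 8],
52 [-37.9, 2.0, 0, 9, 174, -45, 8],
56 [-41.9, 2.2, 0, 10, 190, -56, 8],
60 [-45.9, 2.4, 0, 11, 205, -67, 8],
turn [13.7 -0.7  0.1] shift mm [ -3.5 -65.9  -6.3] now grip [ 526.3 -124.9  246. ] J [-18.  23.  95. -16.  58.  83.] F [-0.3 -0.1 -3.5] op 15.6 t 29.7
```

View pics/s14.png

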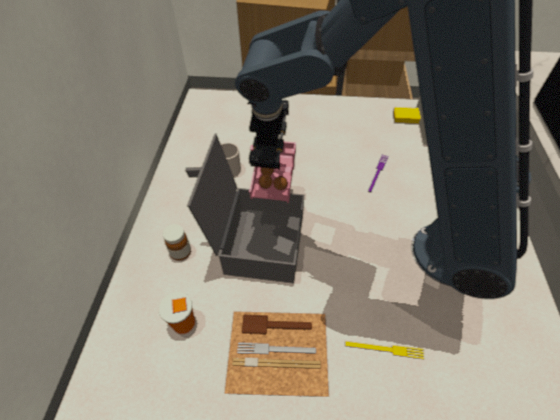

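View pics/c14.png

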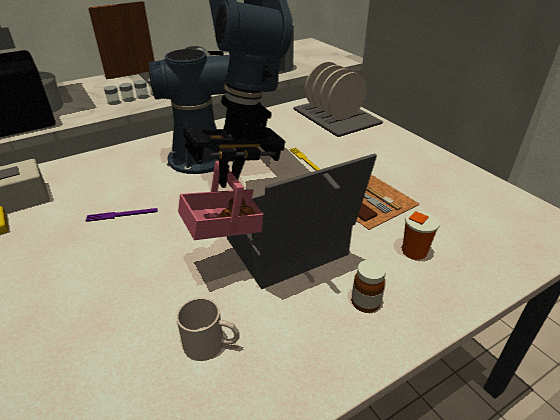

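>>> step_arm --motion '[[[-2,0.1,0,0,9,-2,8],[-4,0.2,0,1,19,-4,8],[-6,0.3,0,1,29,-6,8],[-8,0.4,0,2,38,-6,8],[-10,0.5,0,2,48,-7,8],[-12,0.6,0,3,57,-7,8],[-14,0.7,0,3,67,-8,8],[-16,0.8,0,4,76,-10,8],[-18,0.9,0,4,85,-11,8],[-20,1,0,5,95,-13,8],[-22,1.2,0,5,104,-16,8],[-22,1.2,0,5,104,-16,8]]]'

```text
time_s: 30.77
position: [0.5337, 0.0183, 0.3882]
tcp_rot: [[-0.032, 0.999, -0.043], [-0.583, -0.054, -0.811], [-0.812, -0.001, 0.584]]
force: [-0.7, 0.3, -3.3]
opening: 0.179
```

```bash
python3 - <<'E'
from h import *
from tilt import rows
th=[36,38,40,42,44,46,48,52,56,60]
rows(th,[(0,125) for t in th],36)
delta([.525,-.152,.235],Rt(-93))
cap('side','s15.png');cap('scene','c15.png')
E
```

```text
lip now [529.8 -52.7 124. ]
36 [-0.0, 0.0, 0, 0, -0, 1, 8],
38 [-2.0, 0.1, 0, 0, 9, -2, 8],
40 [-4.0, 0.2, 0, 1, 18, -5, 8],
42 [-6.0, 0.3, 0, 1, 27, -8, 8],
44 [-8.0, 0.4, 0, 2, 36, -11, 8],
46 [-10.0, 0.5, 0, 2, 45, -15, 8],
48 [-12.0, 0.6, 0, 3, 53, -20, 8],
52 [-16.0, 0.8, 0, 4, 70, -29, 8],
56 [-20.0, 1.0, 0, 5, 86, -39, 8],
60 [-24.0, 1.3, 0, 5, 101, -51, 8],
turn [35.7 -1.9  0.1] shift mm [  -8.7 -170.3   10.3] now grip [528.5 -77.1 255.4] J [ -2.  27.  96. -40.  64. 111.] F [-0.7  0.3 -3.3] op 15.6 t 30.8
```

View pics/s15.png

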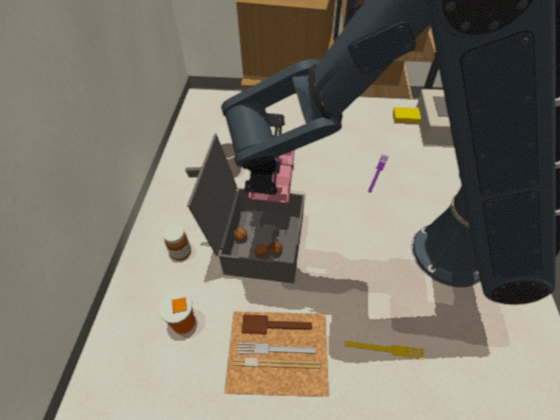

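View pics/c15.png

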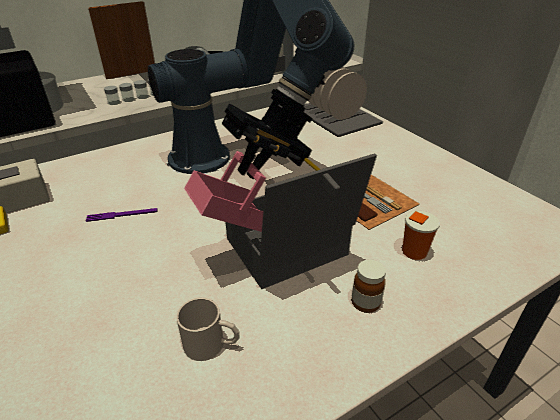

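All three walnuts are in the box (side view 240,233; 261,250; 277,248) and the tier looks empty. I'll tilt a little more to be sure, then bring it back level.

>>> step_arm --motion '[[[-2,0.1,0,0,9,-2,8],[-4,0.2,0,1,18,-4,8],[-6,0.3,0,1,27,-7,8],[-8,0.4,0,2,36,-10,8],[-10,0.5,0,2,45,-14,8],[-12,0.6,0,3,53,-19,8],[-12,0.6,0,3,53,-19,8],[-12,0.6,0,3,53,-19,8],[-12,0.6,0,3,53,-19,8],[-10,0.5,0,2,45,-5,8],[-6,0.3,0,1,27,10,8],[-2,0.1,0,0,5,20,8]]]'

```text
time_s: 31.87
position: [0.5337, 0.022, 0.4101]
tcp_rot: [[-0.031, 0.999, -0.043], [-0.609, -0.053, -0.791], [-0.792, 0.002, 0.61]]
force: [0.3, 0.1, -3.0]
opening: 0.18
```

```bash
python3 - <<'E'
from h import *
delta([.525,-.152,.27],Rt(-93))
cap('side','s16.png')
E
```

```text
turn [37.5 -1.9  0.1] shift mm [  -8.7 -174.    23.4] now grip [528.7 -77.6 280.6] J [ -1.  26.  95. -41.  67. 111.] F [ 0.3  0.1 -3. ] op 15.7 t 31.9
```

View pics/s16.png

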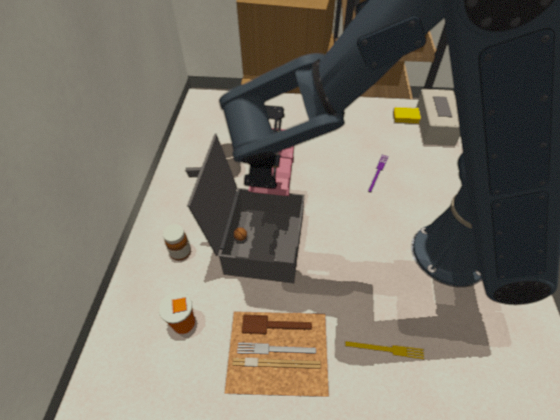

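>>> step_arm --motion '[[[3,0,0,0,-15,10,8],[7,-0.3,0,-1,-35,20,8],[11,-0.5,0,-2,-55,30,8],[15,-0.7,0,-3,-75,38,8],[19,-1,0,-5,-95,42,8],[23,-1.2,0,-7,-115,44,8],[27,-1.4,0,-8,-135,46,8],[31,-1.6,0,-9,-155,46,8],[34,-1.8,0,-12,-180,46,8],[37,-1.9,0,-20,-210,46,8],[37.5,-1.9,0,-35,-245,46,8],[37.5,-1.9,0,-50,-280,46,8]]]'

```text
time_s: 32.92
position: [0.4822, -0.2596, 0.4551]
tcp_rot: [[-0.004, 0.999, -0.054], [-0.005, -0.054, -0.999], [-1.0, -0.004, 0.005]]
force: [0.5, -0.8, -2.6]
opening: 0.184
```

```bash
python3 - <<'E'
from h import *
delta([.47,-.30,.113],Rt(-93))
c=cap('side','s17.png'); cap('scene','c17.png');cap('wrist','w17.png')
cv2.imwrite('pics/s17z.png',cv2.resize(cv2.cvtColor(c['frame'],cv2.COLOR_RGB2BGR)[130:290,180:340],None,fx=3.7,fy=3.7,interpolation=2))
E
```

```text
turn [ 0.3 -0.2  0.1] shift mm [ -12.2  -40.4 -178.6] now grip [ 481.5 -260.3  291.6] J [-40.  21.  90.  -0.  69.  53.] F [ 0.5 -0.8 -2.6] op 16.0 t 32.9
```

View pics/s17z.png

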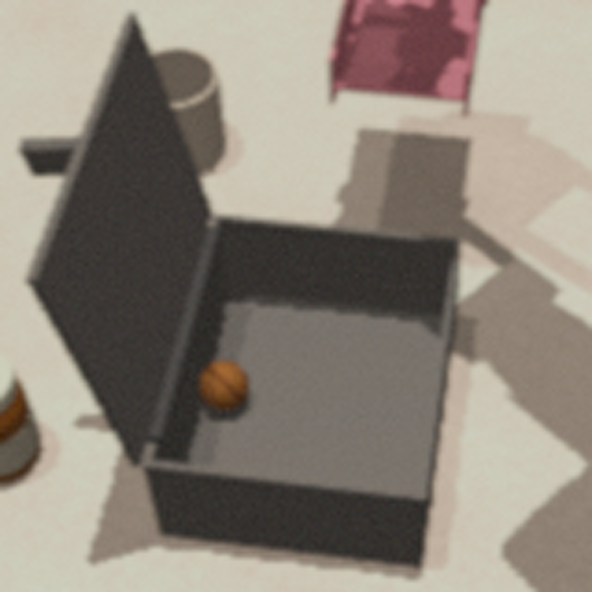

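View pics/c17.png

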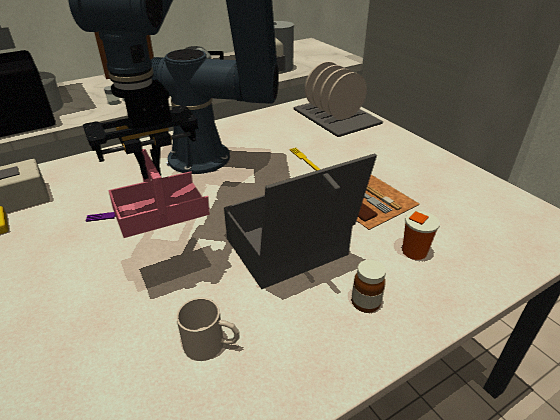

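View pics/w17.png

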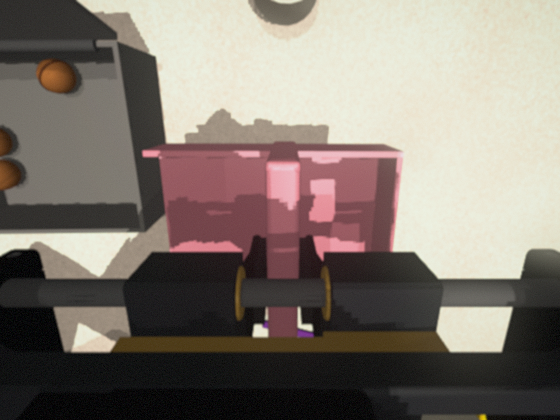

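The wrist view shows all three walnuts in the box (57,75; 3,140; 5,175) and an empty tier. Before setting it down I'll check where the purple fork is.

```bash
python3 - <<'E'
from h import *
for n in ['scene','side']:
    c=dict(np.load(f'/tmp/{n}0.npz')); W=pts(c); hsv=cv2.cvtColor(c['frame'],cv2.COLOR_RGB2HSV).astype(int)
    m=(hsv[...,0]>125)&(hsv[...,0]<150)&(hsv[...,1]>100)
    P=W[m];print(m.sum(),np.percentile(P,[1,50,99],axis=0).round(3).tolist())
E
```

```text
730 [[nan, nan, nan], [nan, nan, nan], [nan, nan, nan]]
149 [[-0.437, -0.7, 0.006], [-0.433, -0.578, 0.127], [0.272, 0.019, 0.399]]
```

```bash
python3 - <<'E'
from h import *
c=cap('side'); W=pts(c); hsv=cv2.cvtColor(c['frame'],cv2.COLOR_RGB2HSV).astype(int)
m=(hsv[...,0]>125)&(hsv[...,0]<150)&(hsv[...,1]>90)&(W[...,0]>.1)&(W[...,2]<.03)
P=W[m];print(m.sum(),np.nanpercentile(P,[1,50,99],axis=0).round(3).tolist())
c=cap('scene'); W=pts(c)
print(W[213,100],W[212,150],W[213,120])
E
```

```text
93 [[0.162, -0.358, 0.002], [0.184, -0.313, 0.007], [0.218, -0.22, 0.011]]
[ 0.14428511 -0.35867426  0.00152725] [ 0.53299711 -0.29645659  0.22814624] [ 0.18717241 -0.31213764  0.01044192]
```

>>> step_arm --motion '[[[0.2,0,0,-5,-15,-15,8],[0.3,-0.2,0,-10,-30,-40,8],[0.3,-0.2,0,-12,-40,-70,8],[0.3,-0.2,0,-12,-40,-100,8],[0.3,-0.2,0,-12,-40,-130,8],[0.3,-0.2,0,-12,-40,-155,8],[0.3,-0.2,0,-12,-40,-168,8],[0.3,-0.2,0,-12,-40,-174,8],[0.3,-0.2,0,-12,-40,-178,8],[0.3,-0.2,0,-12,-40,-178,8],[0.3,-0.2,0,-12,-40,-178,8]]]'

```text
time_s: 34.08
position: [0.4722, -0.2975, 0.2778]
tcp_rot: [[0.002, 0.999, -0.053], [-0.0, -0.053, -0.999], [-1.0, 0.002, 0.0]]
force: [0.1, -0.5, -1.8]
opening: 0.183
```

```bash
python3 - <<'E'
from h import *
delta([.47,-.30,.113],Rt(-93))
E
```

```text
turn [0.  0.1 0. ] shift mm [-2.2 -2.5 -1.3] now grip [ 472.6 -297.6  114.3] J [-44.  35.  98.   0.  46.  49.] F [ 0.1 -0.5 -1.8] op 15.9 t 34.1
```

>>> step_arm --motion '[[[0,0,0,0,0,-2,8],[0,0,0,0,0,-2,8],[0,0,0,0,0,-2,25],[0,0,0,0,0,-2,45],[0,0,0,0,0,-2,60],[0,0,0,0,0,-2,60],[0,0,0,0,0,15,60],[0,0,0,0,0,45,60],[0,0,0,0,0,85,60],[0,0,0,0,0,125,50],[0,0,0,0,5,165,30],[0,0,0,0,10,205,10]]]'

```text
time_s: 35.08
position: [0.4711, -0.2874, 0.4836]
tcp_rot: [[0.0, 0.999, -0.054], [0.001, -0.054, -0.999], [-1.0, 0.0, -0.001]]
force: [-0.1, -1.3, -0.4]
opening: 0.538
```

```bash
python3 - <<'E'
from h import *
delta([.76,-.07,.45],Rt(-93))
cap('scene','c18.png')
E
```

```text
turn [-0.1  0.   0.1] shift mm [288.9 217.4 129.9] now grip [ 471.2 -287.2  320.1] J [-43.  20.  87.   0.  73.  50.] F [-0.1 -1.3 -0.4] op 46.8 t 35.1
```

View pics/c18.png

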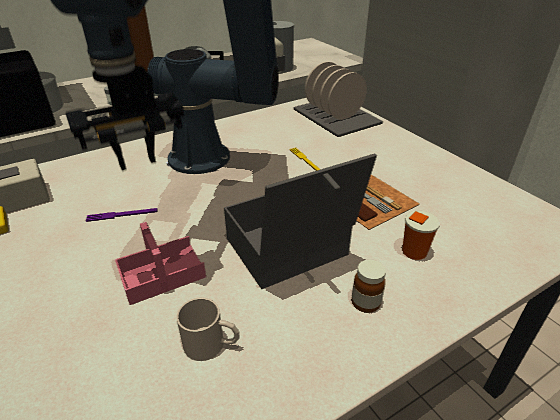

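The tier stands upright on the worktop at (160,270). Next I'll go up and behind the lid with closed fingers to swing it shut.

```bash
cat > close.py <<'E'
from h import *
s=bot.read_state();p=np.array(s['position'])*1000
e=np.array([np.cos(np.radians(3)),-np.sin(np.radians(3)),0]);yb=np.array([np.sin(np.radians(3)),np.cos(np.radians(3)),0])
h=np.array([638.5,4,100]);r=170
def P(phi,gap=0):
    a=np.radians(phi); bx=-r*np.cos(a)+(8+gap)*np.sin(a)+9.5; z=r*np.sin(a)+(8+gap)*np.cos(a)
    return h+bx*e-46*yb+np.array([0,0,z+182])
if __name__=='__main__':
    q=P(100,30); print('start over',(q-p).round(0),'above: set TCP z 535')
    for phi in [100,95,90,85,80,75,70,65,60,55,50,45,40,35,30,25,20,15,10,5,0,-1]: print(phi,(P(phi)-p).round(0),P(phi).round(0))
E
python3 close.py
```

```text
start over [240. 242. -50.] above: set TCP z 535
100 [210. 243. -44.] [683. -44. 448.]
95 [196. 244. -42.] [668. -44. 451.]
90 [181. 245. -40.] [654. -43. 452.]
85 [166. 245. -40.] [639. -42. 452.]
80 [151. 246. -42.] [624. -41. 451.]
75 [137. 247. -44.] [609. -41. 448.]
70 [122. 248. -48.] [595. -40. 444.]
65 [109. 248. -53.] [581. -39. 439.]
60 [ 95. 249. -59.] [568. -38. 433.]
55 [ 82. 250. -67.] [555. -38. 426.]
50 [ 70. 250. -75.] [543. -37. 417.]
45 [ 59. 251. -85.] [531. -36. 408.]
40 [ 48. 252. -95.] [521. -36. 397.]
35 [  39.  252. -106.] [511. -35. 386.]
30 [  30.  253. -118.] [503. -35. 374.]
25 [  23.  253. -131.] [495. -35. 361.]
20 [  16.  253. -145.] [489. -34. 348.]
15 [  11.  254. -159.] [484. -34. 334.]
10 [   7.  254. -173.] [480. -34. 319.]
5 [   5.  254. -188.] [477. -34. 305.]
0 [   3.  254. -202.] [476. -34. 290.]
-1 [   3.  254. -205.] [476. -34. 287.]
```

>>> step_arm --motion '[[[0,0,0,10,10,30,0],[0,0,0,35,32,45,0],[0,0,0,60,57,45,0],[0,0,0,85,82,45,0],[0,0,0,110,107,45,0],[0,0,0,135,132,45,0],[0,0,0,160,157,45,0],[0,0,0,185,182,45,0],[0,0,0,210,207,45,0],[0,0,0,232,230,45,0],[0,0,0,245,242,45,0],[0,0,0,245,242,45,0]]]'

```text
time_s: 36.13
position: [0.7185, -0.0422, 0.5251]
tcp_rot: [[0.001, 0.999, -0.049], [0.003, -0.049, -0.999], [-1.0, 0.001, -0.003]]
force: [1.2, -0.4, -0.7]
opening: 0.005
```

```bash
python3 - <<'E'
from h import *
cap('side','s19.png'); cap('scene','c19.png')
E
python3 close.py
```

```text
start over [ -4.  -1. -83.] above: set TCP z 535
100 [-34.   1. -78.] [683. -44. 448.]
95 [-48.   1. -75.] [668. -44. 451.]
90 [-63.   2. -74.] [654. -43. 452.]
85 [-78.   3. -74.] [639. -42. 452.]
80 [-93.   4. -75.] [624. -41. 451.]
75 [-107.    5.  -77.] [609. -41. 448.]
70 [-122.    5.  -81.] [595. -40. 444.]
65 [-136.    6.  -86.] [581. -39. 439.]
60 [-149.    7.  -92.] [568. -38. 433.]
55 [-162.    7. -100.] [555. -38. 426.]
50 [-174.    8. -108.] [543. -37. 417.]
45 [-185.    9. -118.] [531. -36. 408.]
40 [-196.    9. -128.] [521. -36. 397.]
35 [-206.   10. -140.] [511. -35. 386.]
30 [-214.   10. -152.] [503. -35. 374.]
25 [-222.   11. -165.] [495. -35. 361.]
20 [-228.   11. -178.] [489. -34. 348.]
15 [-233.   11. -192.] [484. -34. 334.]
10 [-237.   11. -206.] [480. -34. 319.]
5 [-239.   12. -221.] [477. -34. 305.]
0 [-241.   12. -236.] [476. -34. 290.]
-1 [-241.   12. -239.] [476. -34. 287.]
```

View pics/s19.png

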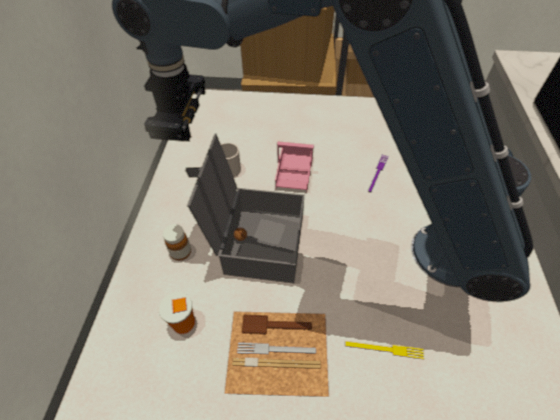

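View pics/c19.png

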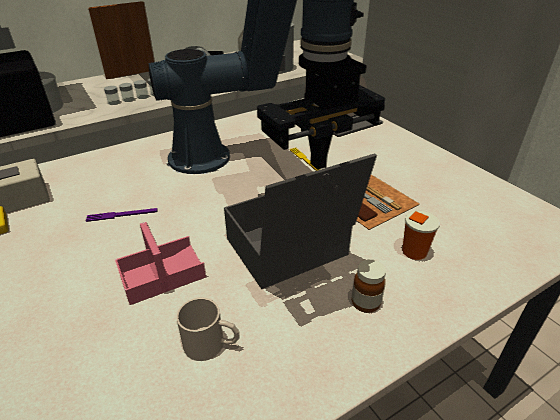

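>>> step_arm --motion '[[[0,0,0,0,0,-30,0],[0,0,0,0,0,-60,0],[0,0,0,-5,0,-76,0],[0,0,0,-20,0,-77,0],[0,0,0,-34,1,-77,0],[0,0,0,-48,1,-76,0],[0,0,0,-63,2,-75,0],[0,0,0,-78,3,-75,0],[0,0,0,-93,4,-76,0],[0,0,0,-107,5,-78,0],[0,0,0,-122,5,-82,0]]]'

```text
time_s: 37.15
position: [0.5936, -0.0419, 0.4458]
tcp_rot: [[0.005, 0.998, -0.056], [0.001, -0.056, -0.998], [-1.0, 0.005, -0.001]]
force: [2.2, 1.1, 1.0]
opening: 0.004
```

```bash
python3 - <<'E'
from h import *
cap('scene','c20.png')
E
python3 close.py | tail -17
```

```text
75 [19.  1.  4.] [609. -41. 448.]
70 [ 4.  2. -0.] [595. -40. 444.]
65 [-10.   2.  -5.] [581. -39. 439.]
60 [-23.   3. -11.] [568. -38. 433.]
55 [-36.   4. -19.] [555. -38. 426.]
50 [-48.   5. -27.] [543. -37. 417.]
45 [-59.   5. -37.] [531. -36. 408.]
40 [-70.   6. -47.] [521. -36. 397.]
35 [-80.   6. -58.] [511. -35. 386.]
30 [-88.   7. -71.] [503. -35. 374.]
25 [-96.   7. -83.] [495. -35. 361.]
20 [-102.    7.  -97.] [489. -34. 348.]
15 [-107.    8. -111.] [484. -34. 334.]
10 [-111.    8. -125.] [480. -34. 319.]
5 [-114.    8. -140.] [477. -34. 305.]
0 [-115.    8. -155.] [476. -34. 290.]
-1 [-115.    8. -157.] [476. -34. 287.]
```

View pics/c20.png

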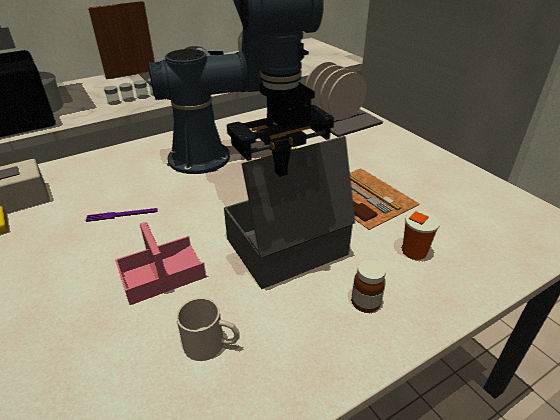

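The lid follows the fingers and is now at about 70°. I'll continue down the arc.

>>> step_arm --motion '[[[0,0,0,-10,2,-5,0],[0,0,0,-23,3,-11,0],[0,0,0,-36,4,-19,0],[0,0,0,-48,5,-27,0],[0,0,0,-59,5,-37,0],[0,0,0,-70,6,-47,0],[0,0,0,-80,6,-58,0],[0,0,0,-88,7,-71,0],[0,0,0,-96,7,-83,0],[0,0,0,-102,7,-97,0],[0,0,0,-107,8,-111,0],[0,0,0,-111,8,-125,0]]]'

```text
time_s: 38.2
position: [0.4829, -0.0336, 0.3199]
tcp_rot: [[0.001, 0.998, -0.055], [0.0, -0.055, -0.998], [-1.0, 0.001, -0.0]]
force: [-0.1, 0.5, -0.0]
opening: 0.006
```

```bash
python3 close.py | tail -5
```

```text
15 [ 1. -0. 14.] [484. -34. 334.]
10 [-3. -0. -0.] [480. -34. 319.]
5 [ -6.  -0. -15.] [477. -34. 305.]
0 [ -7.   0. -30.] [476. -34. 290.]
-1 [ -7.   0. -33.] [476. -34. 287.]
```

>>> step_arm --motion '[[[0,0,0,-3,0,-7,0],[0,0,0,-5,0,-14,0],[0,0,0,-6,0,-21,0],[0,0,0,-7,0,-26,0],[0,0,0,-7,0,-29,0],[0,0,0,-7,0,-30,0],[0,0,0,-7,0,-31,0]]]'

```text
time_s: 38.78
position: [0.4766, -0.0328, 0.2903]
tcp_rot: [[0.001, 0.999, -0.053], [0.0, -0.053, -0.999], [-1.0, 0.001, -0.0]]
force: [-4.3, -0.4, 24.8]
opening: 0.0
```

```bash
python3 - <<'E'
from h import *
delta([.476,-.034,.126],Rt(-93))
c=cap('scene','c21.png');W=pts(c);V=c['frame'].max(-1);S=c['frame'].min(-1)
m=(W[...,0]>.5)&(W[...,0]<.625)&(W[...,1]>-.10)&(W[...,1]<.115)&(W[...,2]>.09)&(W[...,2]<.16)&(V<110)
P=W[m];A=np.c_[P[:,:2],np.ones(len(P))];k=np.linalg.lstsq(A,P[:,2],rcond=None)[0];print(len(P),'slope',k,np.median(P[:,2]))
E
```

```text
turn [-0.  0.  0.] shift mm [-0.6 -1.2 -0.8] now grip [476.7 -32.7 126.8] J [-17.  30. 109.   0.  41.  76.] F [-4.3 -0.4 24.8] op 0.0 t 38.8
3074 slope [-0.00082939 -0.00113853  0.1093948 ] 0.10894260938504924
```

View pics/c21.png

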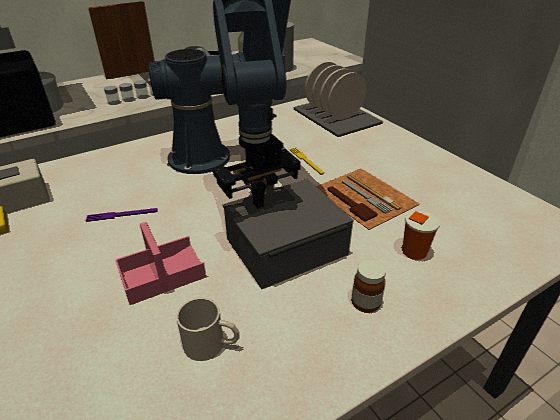

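The lid is shut: the measured slope is near zero and its top is at 108.9 mm. I'll retreat upward and run the final checks.

>>> step_arm --motion '[[[0,0,0,0,0,10,0],[0,0,0,0,0,35,0],[0,0,0,0,0,70,0],[0,0,0,0,-10,105,0],[0,0,0,0,-30,140,0],[0,0,0,0,-60,170,0],[0,0,0,0,-90,190,0],[0,0,0,0,-90,190,0],[0,0,0,0,-90,190,0]]]'

```text
time_s: 39.58
position: [0.4767, -0.1238, 0.4801]
tcp_rot: [[0.004, 0.998, -0.057], [-0.0, -0.057, -0.998], [-1.0, 0.004, 0.0]]
force: [0.2, 0.1, -1.1]
opening: 0.007
```

```bash
python3 m1.py E
python3 - <<'E'
from h import *
delta([.476,-.034,.126],Rt(-93))
c=cap('scene','c22.png');W=pts(c);V=c['frame'].max(-1)
m=(W[...,0]>.5)&(W[...,0]<.625)&(W[...,1]>-.10)&(W[...,1]<.115)&(W[...,2]>.09)&(W[...,2]<.16)&(V<110)
P=W[m];A=np.c_[P[:,:2],np.ones(len(P))];print(np.linalg.lstsq(A,P[:,2],rcond=None)[0],np.median(P[:,2]))
hsv=cv2.cvtColor(c['frame'],cv2.COLOR_RGB2HSV).astype(int)
m=((hsv[...,0]>160)|(hsv[...,0]<3))&(hsv[...,1]>60)&(hsv[...,2]>70)&(W[...,1]<-.15)&(W[...,0]>.3)
P=W[m];print('tier z',np.percentile(P[:,2],[1,50,99]).round(3),P[P[:,2]>.1].mean(0))
m=(W[...,2]>.04)&(W[...,2]<.13)&(W[...,0]>.64)
k,l,st,ce=cv2.connectedComponentsWithStats(m.astype(np.uint8))
for i in range(1,k):
    if st[i,4]>300: print(st[i,4],ce[i].round(),cv2.minAreaRect((W[l==i][:,:2]*1000).astype(np.float32))[:2])
cap('side','s22.png')
E
```

```text
scene
onmat 294 [375. 192.] z [0.009 0.012 0.015] [473.7 353.9] [208.8  22.8] [[369.0, 361.0], [370.0, 338.0], [578.0, 347.0], [577.0, 370.0]]
onmat 233 [367. 196.] z [0.009 0.011 0.014] [476.3 319.5] [187.9  25.6] [[382.0, 328.0], [383.0, 303.0], [571.0, 311.0], [570.0, 336.0]]
onmat 466 [355. 205.] z [0.009 0.014 0.017] [481.6 256.7] [177.6  52.1] [[391.0, 275.0], [396.0, 223.0], [572.0, 239.0], [568.0, 291.0]]
side
onlid 64 [250. 188.] z [0.101 0.107 0.111] [ 579.3 -109.2] [117.4  29.1] [[519.0, -109.0], [526.0, -137.0], [640.0, -109.0], [633.0, -81.0]]
onlid 41 [224. 249.] z [0.104 0.108 0.11 ] [626.2 106.6] [45.4 20.7] [[609.0, 89.0], [628.0, 82.0], [644.0, 124.0], [625.0, 131.0]]
onlid 387 [262. 253.] z [0.105 0.108 0.111] [530.7 103.4] [ 51.1 177.8] [[441.0, 82.0], [618.0, 73.0], [621.0, 124.0], [443.0, 133.0]]
onmat 821 [269. 324.] z [0.009 0.013 0.017] [479.1 259. ] [176.7  48.9] [[389.0, 276.0], [393.0, 228.0], [569.0, 242.0], [565.0, 290.0]]
onmat 333 [282. 349.] z [0.009 0.011 0.014] [457.3 323. ] [ 24.6 156.9] [[379.0, 311.0], [536.0, 310.0], [536.0, 335.0], [379.0, 336.0]]
onmat 630 [275. 363.] z [0.009 0.012 0.015] [470.4 353.7] [208.9  18.3] [[366.0, 358.0], [367.0, 339.0], [575.0, 350.0], [574.0, 368.0]]
turn [-0.2 -0.1  0.1] shift mm [ 1.000e-01  8.800e+01 -1.883e+02] now grip [ 475.6 -121.5  314.3] J [-27.  15.  95.   0.  70.  66.] F [0.5 0.3 0.3] op 0.0 t 39.7
[-0.00132597 -0.00115904  0.10970745] 0.10893112922796855
tier z [0.003 0.018 0.122] [ 0.48062634 -0.29993127  0.11936758]
1071 [420. 229.] ((719.7412109375, 268.7730407714844), (76.64871978759766, 76.36359405517578))
478 [337. 235.] ((644.4845581054688, 53.70207214355469), (143.3734893798828, 9.054869651794434))
1103 [370. 280.] ((782.8206787109375, 57.32416534423828), (61.277801513671875, 60.255863189697266))
1733 [202. 323.] ((707.012451171875, -279.7682800292969), (104.41372680664062, 81.1595230102539))
```

View pics/c22.png

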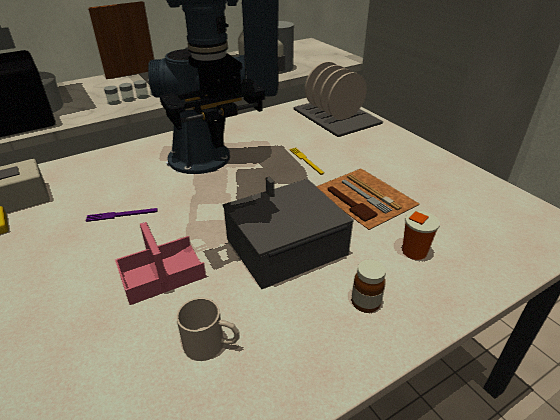

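View pics/s22.png

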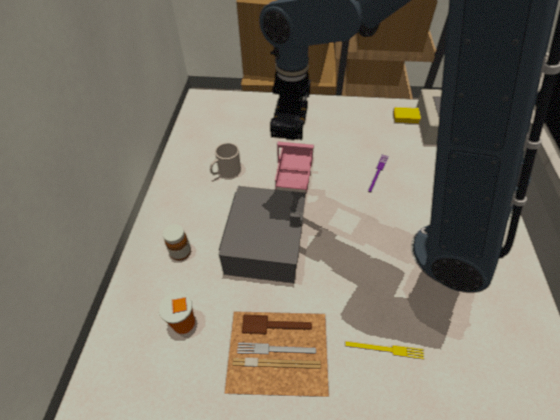

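Both views show the lid shut, the tier upright and empty, the utensils flat on the mat, no walnut outside, and the bystanders where they were. I'll hand in.

```bash
python3 -c "
from rig import bot
print(bot.hand_in())"
```

```text
the job is handed in; nothing more can be done
None
```

The job is done and handed in at about 40 s of the 208 s allowed. I laid the chopsticks, fork and paddle flat on the cork mat, then swung the lid open to about 100°. I tipped all three walnuts into the box, set the tier back upright on the worktop, and pressed the lid shut.

**Last checks:**
- **Lid:** it is flat, with its top at 108.9 mm against a nominal 108 mm.
- **Walnuts:** all three were seen in the box before closing, and none are visible outside it.
- **Tier:** it is empty and upright, with its underside on the worktop.
- **Utensils:** all three lie flat within the mat.
- **Bystanders:** cup, jar and mug are within 1 mm of where they started.
- **Gripper:** it is empty and clear of everything.

**What went wrong or differed:**
- The first grasp of the chopsticks missed because the fingers were slightly too high. The second attempt held.
- The chopsticks were knocked about 27 mm during the run but stayed flat on the mat, so I left them there.
- The force when pressing the lid shut was about 25 N, all through the fingertips.

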